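# Set and lock the guarded air regulator

### The arm

A 6-joint arm with a two-finger parallel gripper is mounted at the origin on a cart in front of the work surface, level with it; the furniture and walls round the work are solid. World frame = base frame: x ahead of the robot, y to its left, z up, the work surface at z = 0. Lengths are in m, angles in rad, forces in N, time in s.
With the tool pointing down it reaches from about 0.225 to 0.875 m from the base axis. Payload 3.4 kg.
Tool frame: the origin (TCP) lies at the very end of the fingers, on their centre line; the grasp point (between the pads) lies manip.pinch_z behind it (manip.pinch_z is the distance from the TCP to the grasp point, in m); z points along the fingers, y is the direction in which the jaws open and shut (so a half turn about z gives the same grasp; the last joint's range is limited). The gripper opens to 85 mm and grips with 20 to 120 N. Pads are 22 mm wide; open, the fingers measure 114 mm over their backs; the gripper's body (76 mm by 85 mm) begins 54 mm behind the grasp point. The pads swing forward as they close: fully open they stand 13 mm farther back than shut.
Start: joints at [-1.352, 0.276, 1.505, -0, 1.361, -0.121], TCP at [0.192, -0.542, 0.231] pointing down, gripper open.
Joint ranges: [-2.89, 2.89], [-0.75, 2.08], [0.22, 2.7], [-1.18, 4.32], [0.11, 2.71], [-2.7, 2.7]. Speed limits (rad/s): [2.57, 2.57, 3.14, 3.14, 3.14, 3.14].

### API

Orientations are given as a unit quaternion [w, x, y, z].
In Python, from rig import manip, imaging, workorder gives the robot as it stands.
- The arm moves only by the tool apply_moves, never from a script. Its argument "moves" is one flat list of numbers, 7 for each row, row after row: the finger opening in m, from 0 to 0.0854, then the shift along the tool's x, y, z in m, then the turn, a rotation vector about the tool's x, y, z in rad. In form: [jaw, tx, ty, tz, rx, ry, rz, jaw, tx, ty, tz, rx, ry, rz, ...]. A call has exactly 8 rows; each row shifts and turns the pose as measured when the row begins, along the tool's axes as they then stand; what a row does not reach is not made up. A row lasts 1/12 s, in which the tool goes at most 41.7 mm and 7.16 degrees, less where a joint would pass 70% of its speed; a pose out of reach is approached as far as the arm can. A call with a gripper value outside its range is refused whole. The fingers move at their own pace and stop on an object; "newtons" is the grip in N (left out, the last holds). Time passes only in rows, so rows that do not move let the fingers close, or fill a call up. It gives the time, the measured TCP pose, the force and the opening at its end, in the units of the state.
- manip.get_state(): the state, without advancing time (a new reading comes with each control period).
- imaging.get_image(name): name is "side" or "top" or "wrist"; returns a dict with "image" (400x640x3 uint8, red, green, blue), "range_z" (400x640 float32, m along the optical axis (not along the pixel's ray), 0 where there is no reading), "fx", "fy", "cx", "cy" (pixels), "k1" (the pictures are not rectified: a ray, as slopes to the right and down, at radius r is drawn at 1 + k1 r^2 times it, then the intrinsics apply), "R" (3x3) and "t" (3): a world point X has camera coordinates R X + t. Camera axes: x right, y down, z forward; pixel columns grow to the right and rows downward; lengths in m; the calibration is good to about 2 mm. A picture is of the moment at which its call begins.
- workorder.sign_off(): hands the job in, once; it reports no verdict.
The state is a dict: "clock": time; "qpos": joint angles; "qd": joint speeds; "effort": joint torques, N m; "position": TCP position; "ee_rot": TCP orientation; "contact_force": force on the tool from outside, world axes, zero at the start; "moment": the same for the moment, N m; "width": finger opening in m.
Only numpy, scipy, OpenCV 4.12 (cv2) and the standard library are available. Lean on these libraries where they do the work, as an engineer would, in place of code of your own. Each camera call takes 0.05 s, during which the arm holds its last target.

### The job

Lift the guard bar straight up and level out of the two brackets over the regulator's knob, lay it gently in the open front half of the bar rack and let go of it, then take or push it by its near end and slide it fully home under the rack's cover. After that turn the regulator's knob until its pointer faces the upright index pin, and only then pull the knob up as far as it goes to lock it there, and let go. Leave the other things on the bench where they stand.

Things in the scene. Friction and masses are not known exactly. Their poses are not given: they have to be found in the camera images.
- regulator: grey bench air regulator, fixed, housing 135 x 170 mm, its flat top 40 mm above the bench. Origin on the bench right below the knob's axis; x points to its back (flat gauge, brass fittings), y to its left, z up; housing spans x -50..85, y -85..85 mm. Nothing on it but the brackets, bar and knob stands over 55 mm above the bench.
- bar_center (a point): centre of the loose aluminium guard bar, a plain flat bar on edge: 160 mm long (its y), 12 mm thick (x), 24 mm high (z), about 120 g, both ends alike. It starts resting in both brackets across the knob, its bottom 82 mm above the bench; its ends lie between the bracket cheeks, the part within 60 mm of its middle is free to grip
- guard_bar: the same guard bar; origin at its centre, axes as for bar_center
- bar_end_a (a point): middle of the guard bar's end face at its own +y end, 80 mm from its centre
- bar_end_b (a point): middle of the guard bar's end face at its own -y end, 80 mm from its centre
- bar_rack: dark steel rack for the bar, fixed, 206 x 60 x 46 mm: a straight channel along its x, 20 mm wide, floor 14 mm above the bench. Origin on the bench below the front edge of the cover; x runs into the covered part, z up. From x = -105 mm (open front end) to 0 it is open above, its side lips (6 mm thick) 23 mm above the bench
- bracket_a (a point): middle of the slot floor of the regulator's left U bracket (regulator y = +70 mm): steel, open at the top, 16 mm long in y, 30 mm wide, slot 18 mm wide, slot floor 82 mm and cheek tops 104 mm above the bench
- bracket_b (a point): the same of the right U bracket, regulator y = -70 mm
- rack_mouth (a point): middle of the opening under the rack's cover, at the rack's x = 0, 26 mm above the bench, axes as the rack's. The covered part runs from x = 0 to a stop at 95 mm, 29 mm high inside, its top 46 mm above the bench. When fully home the bar's centre is at x = 15 mm and 65 mm of the bar still shows before the cover
- knob_grip (a point): centre of the knob's upright finger grip, 65 mm above the bench while pushed in. The black knob has a round skirt (42 mm wide, top 54 mm above the bench); on it a straight grip 12 mm thick (point's y), 40 mm long (x), from 54 to 76 mm above the bench. The x axis is the pointing direction; that end is wedge-shaped with a pale line on top
- knob_pointer (a point): tip of the knob's pointer, 20 mm from its axis along the grip's x axis; turns and rises with the knob
- knob_turn (a joint): turn of the knob, rad, counter-clockwise positive seen from above, 0 when the pointer faces the regulator's +x; range -1.9..1.9; about 0.03 N m of friction, stays where it is left
- knob_pull (a joint): how far the knob is pulled up out of the housing, m: 0 pushed in, 0.014 fully out; a detent holds it where it is left, about 4 N to move
- index_pin: the mark: an upright round steel pin, 7 mm thick, 14 mm high, on the regulator's top about 36 mm from the knob's axis, to the left or right of it. Origin at the pin's foot, 40 mm above the bench. The pointer is on the mark when it points from the knob's axis to this pin.
- low_screw: a flat screw head, 9 mm wide, only 2 mm high, on the other side of the knob; not the mark
- wax_tube: bystander: upright blue wax tube, 28 mm wide, 60 mm high; loose, origin at its underside; leave it
- loupe: bystander: small black folding loupe, 32 x 38 x 19 mm; loose, origin at its underside; leave it
- tape_roll: bystander: roll of tape lying flat, 73 mm wide, 18 mm high; loose, origin at its underside; leave it
- jar_talc: bystander: white jar with a blue lid, 39 mm wide, 62 mm high; loose, origin at its underside; leave it
- jar_flux: bystander: amber jar with a black lid, 43 mm wide, 55 mm high; loose, origin at its underside; leave it
- wax_ring: bystander: small green-blue wax finger ring, 24 x 28 x 8 mm; loose, origin at its underside; leave it

How it is judged:
By the outcome, as a careful person would: the job done as asked, in the order asked, and still so for the second after the job is handed in, with the robot touching nothing.
It also fails if it takes over 64 s, if anything falls off the work surface, if the arm or the gripper's body presses on something with over 40 N, if the wrist force passes 120 N, or if a joint passes its speed limit or range.

## Working session

There is one attempt and no reset: what is moved stays moved. The work goes in short steps, Python scripts to look and compute and a tool call to move; the robot and the scene stay as the last step left them, time stands still between calls to the robot, and variables do not carry over. Pictures are saved under pics/ and viewed, and the job is handed in when it is done.

Besides the shell and the picture viewer there is one more tool, called in YAML: its name, and indented under it one key for each argument. apply_moves: Moves the arm, as the interface text tells. Its arguments: {"type":"object","properties":{"moves":{"type":"array"},"newtons":{"type":"number"}},"required":["moves"]}

```bash
mkdir -p pics; ls; python3 - <<'E'
from rig import manip, imaging, workorder
import cv2, numpy as np
print(manip.get_state(), manip.pinch_z)
for n in ["side","top","wrist"]:
    d=imaging.get_image(n)
    cv2.imwrite(f"pics/{n}0.png",d["image"][:,:,::-1])
    np.savez(f"pics/{n}0.npz",**d)
    print(n,d["fx"],d["cx"],d["cy"],d["k1"],d["R"].round(3).tolist(),d["t"])
E
```

```text
pics
{'clock': 0.0, 'qpos': array([-1.35201773e+00,  2.76629045e-01,  1.50614803e+00, -1.75190046e-05,
        1.36071325e+00, -1.20971508e-01]), 'qd': array([ 0.0008841 , -0.00094145, -0.00015028,  0.00080907, -0.00011311,
       -0.00127974]), 'effort': array([ 8.46059702e-04, -4.16776586e+01, -2.45807040e+01, -4.55992074e-05,
        1.09524993e-02, -2.95924437e-06]), 'position': array([ 0.19150627, -0.54160056,  0.23041437]), 'ee_rot': array([-9.47283332e-04,  9.85605144e-01,  1.69060936e-01, -5.49379073e-05]), 'contact_force': array([ 0.12776726,  0.10657124, -0.80774909]), 'moment': array([-0.01065761, -0.0112496 , -0.05055028]), 'width': 0.08526428020525854} 0.0187
side 474.77935003620917 319.0673593660794 203.21358849868327 0.023978767347482083 [[-0.999, -0.045, 0.008], [-0.031, 0.536, -0.844], [0.034, -0.843, -0.536]] [0.53923107 0.14640273 1.18551134]
top 492.9944283900244 313.93643574410373 194.6544047081648 -0.09188324398323229 [[-0.009, -1.0, -0.016], [-0.994, 0.011, -0.11], [0.11, 0.015, -0.994]] [-0.10178001  0.57630671  1.17944549]
wrist 303.3292608750335 321.7218856941495 195.9244292255674 -0.013717255306564414 [[0.333, -0.943, -0.002], [-0.909, -0.322, 0.264], [-0.249, -0.086, -0.965]] [-0.57432269 -0.03420208  0.37854683]
```

View pics/side0.png

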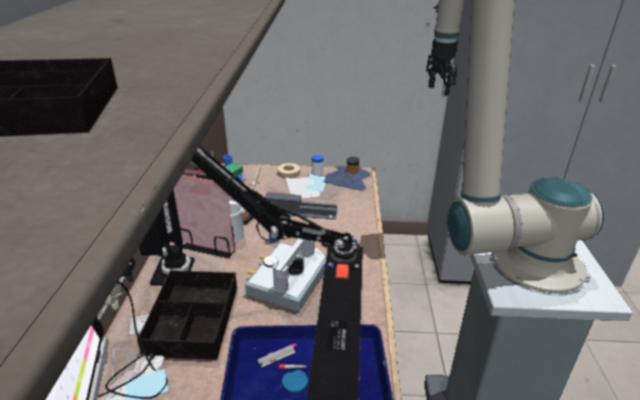

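View pics/top0.png

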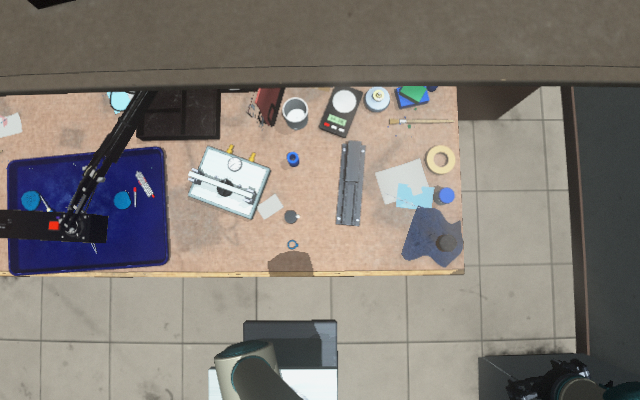

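View pics/wrist0.png

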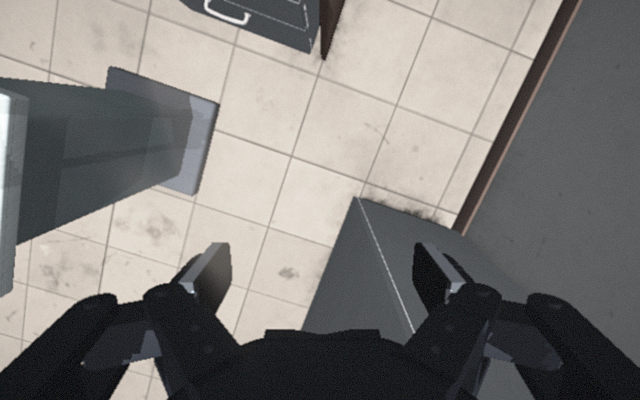

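```bash
cat > h.py <<'E'
import numpy as np, cv2
def cam(d):
    return {k:np.array(d[k]) for k in d}
def K(d): return np.array([[d["fx"],0,d["cx"]],[0,d["fy"],d["cy"]],[0,0,1.]])
def D(d): return np.array([float(d["k1"]),0,0,0])
def slopes(d,uv):
    return cv2.undistortPoints(np.array(uv,float).reshape(-1,1,2),K(d),D(d)).reshape(-1,2)
def cloud(d):
    H,W=d["range_z"].shape
    u,v=np.meshgrid(np.arange(W),np.arange(H))
    s=slopes(d,np.stack([u,v],-1).reshape(-1,2)).reshape(H,W,2)
    z=d["range_z"]
    P=np.dstack([s[...,0]*z,s[...,1]*z,z])
    return (P-d["t"])@d["R"]
def onplane(d,uv,z):
    s=slopes(d,uv); C=-d["R"].T@d["t"]
    r=np.c_[s,np.ones(len(s))]@d["R"]
    return C+r*((z-C[2])/r[:,2])[:,None]
def proj(d,X):
    X=np.array(X,float).reshape(-1,3)
    rv=cv2.Rodrigues(d["R"].astype(float))[0]
    return cv2.projectPoints(X,rv,d["t"].astype(float),K(d),D(d))[0].reshape(-1,2)
def load(n): return dict(np.load(n))
def crop(d,x0,y0,x1,y1,s,fn):
    im=d["image"][y0:y1,x0:x1,::-1]
    cv2.imwrite(fn,cv2.resize(im,None,fx=s,fy=s,interpolation=cv2.INTER_CUBIC))
E
python3 - <<'E'
from h import *
d=load("pics/top0.npz"); P=cloud(d)
print("cam",-d["R"].T@d["t"])
for uv in [(230,205),(350,190),(293,245),(60,220),(130,120),(300,60),(300,82),(300,90),(75,225),(20,225),(140,100),(227,183),(350,160),(345,220),(293,158),(100,170),(100,185)]:
    print(uv,P[uv[1],uv[0]].round(3))
crop(d,180,130,380,260,4,"pics/top_c.png")
s=load("pics/side0.npz"); Q=cloud(s)
print("scam",-s["R"].T@s["t"])
crop(s,200,130,400,330,3,"pics/side_c.png")
for uv in [(270,205),(320,212),(340,250),(340,330),(250,200),(100,250),(200,100),(280,5),(170,150)]:
    print(uv,Q[uv[1],uv[0]].round(3))
E
```

```text
cam [ 0.44252258 -0.12589453  1.23365498]
(230, 205) [0.551 0.098 0.039]
(350, 190) [ 0.589 -0.198  0.007]
(293, 245) [ 0.453 -0.054  0.003]
(60, 220) [0.499 0.374 0.324]
(130, 120) [0.683 0.229 0.355]
(300, 60) [ 0.743 -0.094  0.478]
(300, 82) [ 0.707 -0.094  0.475]
(300, 90) [ 0.852 -0.073 -0.   ]
(75, 225) [0.49 0.35 0.31]
(20, 225) [0.492 0.481 0.285]
(140, 100) [0.721 0.211 0.356]
(227, 183) [0.601 0.1   0.068]
(350, 160) [ 0.658 -0.197  0.043]
(345, 220) [ 0.513 -0.183  0.015]
(293, 158) [ 0.672 -0.055  0.003]
(100, 170) [0.594 0.296 0.328]
(100, 185) [0.609 0.446 0.002]
scam [0.5026365  0.94584391 0.75523301]
(270, 205) [0.609 0.298 0.337]
(320, 212) [ 0.545 -0.176  0.013]
(340, 250) [0.493 0.372 0.307]
(340, 330) [0.492 0.515 0.289]
(250, 200) [0.644 0.286 0.338]
(100, 250) [0.719 0.606 0.481]
(200, 100) [0.726 0.219 0.483]
(280, 5) [ 0.704 -0.715  0.464]
(170, 150) [0.72  0.396 0.48 ]
```

View pics/top_c.png

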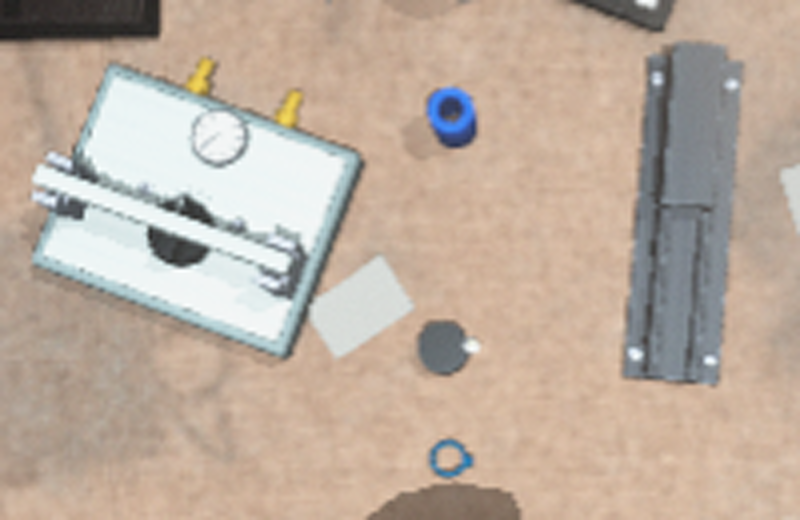

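View pics/side_c.png

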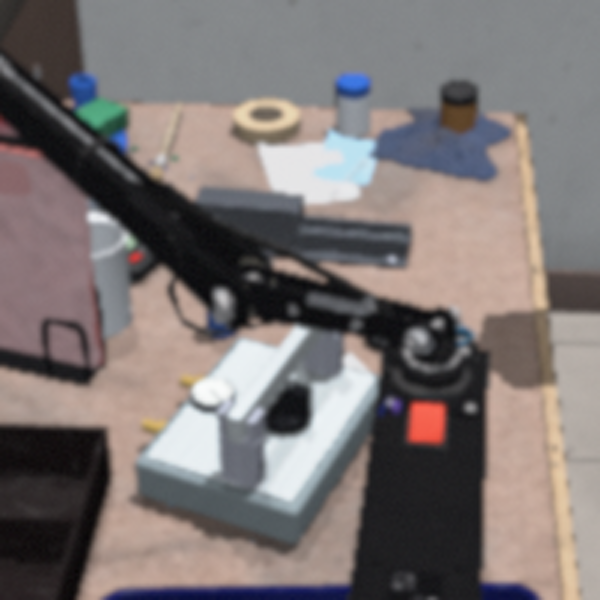

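```bash
python3 - <<'E'
from h import *
d=load("pics/top0.npz")
crop(d,183,140,278,226,8,"pics/reg.png")
crop(d,325,135,375,235,6,"pics/rack.png")
P=cloud(d)
# housing top points
m=(abs(P[...,2]-0.04)<0.004)&(P[...,0]>.45)&(P[...,0]<.72)&(P[...,1]>0)&(P[...,1]<.25)
print(m.sum()); r=cv2.minAreaRect(P[m][:,:2].astype(np.float32)); print(r, cv2.boxPoints(r))
mb=(P[...,2]>0.095)&(P[...,2]<.115)&(P[...,0]>.45)&(P[...,0]<.72)&(P[...,1]>0)&(P[...,1]<.19)
print(mb.sum()); r=cv2.minAreaRect(P[mb][:,:2].astype(np.float32)); print(r, P[mb][:,2].mean(),cv2.boxPoints(r))
mc=(P[...,2]>0.035)&(P[...,2]<.055)&(P[...,0]>.45)&(P[...,0]<.75)&(P[...,1]>-.25)&(P[...,1]<-.13)
r=cv2.minAreaRect(P[mc][:,:2].astype(np.float32)); print("cover",mc.sum(),r,P[mc][:,2].mean(),cv2.boxPoints(r))
mc=(P[...,2]>0.009)&(P[...,2]<.07)&(P[...,0]>.45)&(P[...,0]<.75)&(P[...,1]>-.26)&(P[...,1]<-.13)
r=cv2.minAreaRect(P[mc][:,:2].astype(np.float32)); print("rack",mc.sum(),r,cv2.boxPoints(r))
E
```

```text
2515
((0.6096972823143005, 0.1026250347495079), (0.16977573931217194, 0.13521498441696167), 69.45117950439453) [[ 5.1659530e-01  4.6868883e-02]
 [ 6.4320701e-01 -5.9230626e-04]
 [ 7.0279926e-01  1.5838119e-01]
 [ 5.7618755e-01  2.0584238e-01]]
450
((0.5933924913406372, 0.10954555869102478), (0.16129864752292633, 0.030332956463098526), 69.0241928100586) 0.10537311924681632 [[0.55036074 0.03966993]
 [0.57868356 0.02881153]
 [0.63642424 0.17942119]
 [0.6081014  0.19027959]]
cover 540 ((0.6569931507110596, -0.2032112181186676), (0.03219569846987724, 0.10177252441644669), 84.6161117553711) 0.04622422789480188 [[ 0.60482097 -0.21446347]
 [ 0.70614445 -0.22401261]
 [ 0.70916533 -0.19195896]
 [ 0.60784185 -0.18240982]]
rack 1330 ((0.6288923621177673, -0.19537778198719025), (0.2561127245426178, 0.09324292093515396), 8.248625755310059) [[ 0.49547204 -0.16761073]
 [ 0.5088495  -0.25988904]
 [ 0.76231265 -0.22314483]
 [ 0.7489352  -0.13086653]]
```

View pics/reg.png

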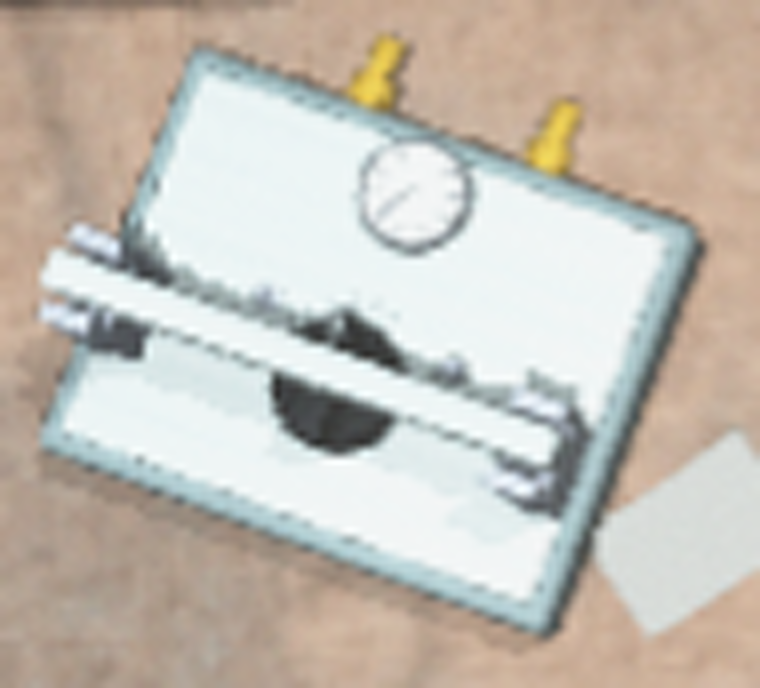

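View pics/rack.png

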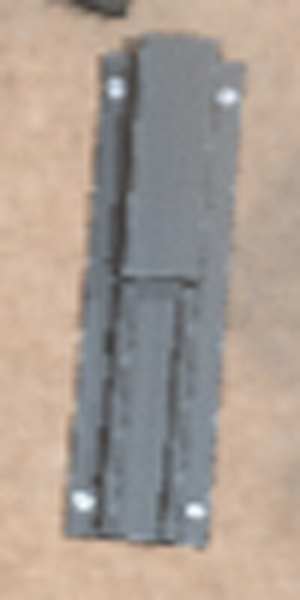

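```bash
cat > plan.py <<'E'
import sys
from rig import manip
from h import *
from scipy.spatial.transform import Rotation as Ro
def rot(st=None):
    q=(st or manip.get_state())["ee_rot"]; return Ro.from_quat([q[1],q[2],q[3],q[0]])
def down(yawy):  # tool y pointing at yaw angle (deg), z down
    a=np.deg2rad(yawy); y=np.array([np.cos(a),np.sin(a),0]); z=np.array([0,0,-1.]); x=np.cross(y,z)
    return Ro.from_matrix(np.c_[x,y,z])
def plan(p,yawy,n,jaw,nd=4,start=None):
    """n rows, straight line, to pos p & tool y at yaw"""
    st=manip.get_state(); p0=st["position"]; R0=rot(st)
    if start: p0,R0=start
    rv=(R0.inv()*down(yawy)).as_rotvec()
    out=[]; 
    for i in range(n):
        R=R0*Ro.from_rotvec(rv*i/n)
        s=R.inv().apply((np.array(p)-p0)/n)
        out.append([jaw]+list(s.round(nd))+list((rv/n).round(nd)))
    print("step mm",np.linalg.norm(np.array(p)-p0)/n*1e3,"deg",np.rad2deg(np.linalg.norm(rv))/n)
    for k in range(0,n,8): print("[",",\n".join(", ".join(f"{v+0:g}" for v in r) for r in out[k:k+8]),"]")
    return np.array(p),down(yawy)
def show():
    st=manip.get_state(); R=rot(st).as_matrix()
    print("t",round(st["clock"],2),"p",st["position"].round(4),"yawy",np.rad2deg(np.arctan2(R[1,1],R[0,1])).round(2),"z",R[:,2].round(3),"F",st["contact_force"].round(1),"w",round(st["width"],4),"q",st["qpos"].round(2))
def snap(n,tag):
    from rig import imaging
    d=imaging.get_image(n); np.savez(f"pics/{n}_{tag}.npz",**d); cv2.imwrite(f"pics/{n}_{tag}.png",d["image"][:,:,::-1]); return d
E
python3 - <<'E'
from plan import *
show(); plan([0.5934,0.109,0.18],-20.5,24,0.085,3)
E
```

```text
t 0.15 p [ 0.1915 -0.5417  0.2307] yawy -70.53 z [-0.     0.001 -1.   ] F [-0.9 -0.   0.7] w 0.0857 q [-1.35  0.28  1.51  0.    1.36 -0.12]
step mm 31.93747760673278 deg 2.0847046785852728
[ 0.085, 0.025, -0.02, 0.002, 0, 0, -0.036,
0.085, 0.026, -0.019, 0.002, 0, 0, -0.036,
0.085, 0.026, -0.018, 0.002, 0, 0, -0.036,
0.085, 0.027, -0.017, 0.002, 0, 0, -0.036,
0.085, 0.027, -0.016, 0.002, 0, 0, -0.036,
0.085, 0.028, -0.015, 0.002, 0, 0, -0.036,
0.085, 0.029, -0.014, 0.002, 0, 0, -0.036,
0.085, 0.029, -0.013, 0.002, 0, 0, -0.036 ]
[ 0.085, 0.03, -0.012, 0.002, 0, 0, -0.036,
0.085, 0.03, -0.011, 0.002, 0, 0, -0.036,
0.085, 0.03, -0.01, 0.002, 0, 0, -0.036,
0.085, 0.031, -0.009, 0.002, 0, 0, -0.036,
0.085, 0.031, -0.008, 0.002, 0, 0, -0.036,
0.085, 0.031, -0.006, 0.002, 0, 0, -0.036,
0.085, 0.031, -0.005, 0.002, 0, 0, -0.036,
0.085, 0.032, -0.004, 0.002, 0, 0, -0.036 ]
[ 0.085, 0.032, -0.003, 0.002, 0, 0, -0.036,
0.085, 0.032, -0.002, 0.002, 0, 0, -0.036,
0.085, 0.032, -0.001, 0.002, 0, 0, -0.036,
0.085, 0.032, 0, 0.002, 0, 0, -0.036,
0.085, 0.032, 0.002, 0.002, 0, 0, -0.036,
0.085, 0.032, 0.003, 0.002, 0, 0, -0.036,
0.085, 0.032, 0.004, 0.002, 0, 0, -0.036,
0.085, 0.031, 0.005, 0.002, 0, 0, -0.036 ]
```

apply_moves:
  moves: [0.085,0.025,-0.02,0.002,0,0,-0.036,0.085,0.026,-0.019,0.002,0,0,-0.036,0.085,0.026,-0.018,0.002,0,0,-0.036,0.085,0.027,-0.017,0.002,0,0,-0.036,0.085,0.027,-0.016,0.002,0,0,-0.036,0.085,0.028,-0.015,0.002,0,0,-0.036,0.085,0.029,-0.014,0.002,0,0,-0.036,0.085,0.029,-0.013,0.002,0,0,-0.036]
  newtons: 40

```text
clock: 0.82
position: [0.3268, -0.3226, 0.2103]
ee_rot: [-0.001, 0.951, 0.31, -0.001]
contact_force: [1.0, 0.6, 0.5]
width: 0.0847
```

apply_moves:
  moves: [0.085,0.03,-0.012,0.001,0,0,-0.036,0.085,0.03,-0.011,0.001,0,0,-0.036,0.085,0.03,-0.01,0.001,0,0,-0.036,0.085,0.031,-0.009,0.001,0,0,-0.036,0.085,0.031,-0.008,0.001,0,0,-0.036,0.085,0.031,-0.006,0.001,0,0,-0.036,0.085,0.031,-0.005,0.001,0,0,-0.036,0.085,0.032,-0.004,0.001,0,0,-0.036]

```text
clock: 1.48
position: [0.4635, -0.0919, 0.2006]
ee_rot: [-0.002, 0.894, 0.449, -0.002]
contact_force: [1.7, -1.1, 0.4]
width: 0.085
```

```bash
python3 - <<'E'
from plan import *
show(); plan([0.5934,0.109,0.19],-20.5,8,0.085,3); snap("wrist","1")
E
```

```text
t 1.48 p [ 0.4635 -0.0919  0.2006] yawy -36.66 z [-0.004  0.002 -1.   ] F [ 1.7 -1.1  0.4] w 0.085 q [-0.34  0.14  1.76  0.    1.24  0.3 ]
step mm 29.93557379434604 deg 2.019845928966975
[ 0.085, 0.03, -0.002, 0.001, -0.001, 0, -0.035,
0.085, 0.03, -0.001, 0.001, -0.001, 0, -0.035,
0.085, 0.03, 0, 0.001, -0.001, 0, -0.035,
0.085, 0.03, 0.001, 0.001, -0.001, 0, -0.035,
0.085, 0.03, 0.002, 0.001, -0.001, 0, -0.035,
0.085, 0.03, 0.003, 0.001, -0.001, 0, -0.035,
0.085, 0.03, 0.004, 0.001, -0.001, 0, -0.035,
0.085, 0.029, 0.005, 0.001, -0.001, 0, -0.035 ]
```

View pics/wrist_1.png

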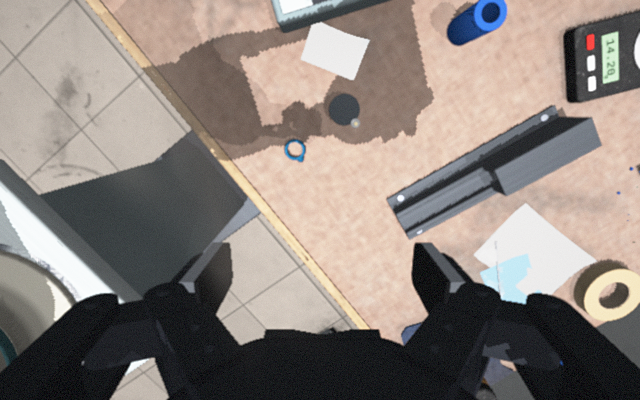

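apply_moves:
  moves: [0.085,0.03,-0.002,0.001,-0.001,0,-0.035,0.085,0.03,-0.001,0.001,-0.001,0,-0.035,0.085,0.03,0,0.001,-0.001,0,-0.035,0.085,0.03,0.001,0.001,-0.001,0,-0.035,0.085,0.03,0.002,0.001,-0.001,0,-0.035,0.085,0.015,0.002,0.001,-0.001,0,-0.035,0.085,0,0.0,0,0,0,-0.03,0.085,0,0,0,0,0,-0.03]

```text
clock: 2.2
position: [0.5588, 0.0634, 0.1922]
ee_rot: [-0.002, 0.819, 0.574, 0.002]
contact_force: [0.9, 0.0, 0.3]
width: 0.0846
```

```bash
python3 - <<'E'
from plan import *
show(); w=snap("wrist","2")
d=load("pics/wrist_1.npz");P=cloud(d)
mc=(P[...,2]>0.040)&(P[...,2]<.052)&(P[...,0]>.55)&(P[...,0]<.75)&(P[...,1]>-.25)&(P[...,1]<-.13)
r=cv2.minAreaRect(P[mc][:,:2].astype(np.float32)); print("cover",mc.sum(),r,P[mc][:,2].mean())
mc=(P[...,2]>0.0182)&(P[...,2]<.028)&(P[...,0]>.45)&(P[...,0]<.75)&(P[...,1]>-.25)&(P[...,1]<-.13)
r=cv2.minAreaRect(P[mc][:,:2].astype(np.float32)); print("lips",mc.sum(),r,cv2.boxPoints(r))
crop(d,370,90,620,250,3,"pics/w1rack.png")
P=cloud(w)
m=(abs(P[...,2]-0.04)<0.004)&(P[...,0]>.45)&(P[...,0]<.72)&(P[...,1]>0)&(P[...,1]<.25)
r=cv2.minAreaRect(P[m][:,:2].astype(np.float32)); print("housing",m.sum(),r)
mb=(P[...,2]>0.095)&(P[...,2]<.115)&(P[...,0]>.45)&(P[...,0]<.72)&(P[...,1]>0)&(P[...,1]<.2)
r=cv2.minAreaRect(P[mb][:,:2].astype(np.float32)); print("bar",mb.sum(),r, P[mb][:,2].mean())
E
```

```text
t 2.2 p [0.5588 0.0634 0.1922] yawy -19.92 z [ 0.001  0.005 -1.   ] F [0.9 0.  0.3] w 0.0846 q [-0.01  0.28  1.6   0.01  1.26  0.33]
cover 3526 ((0.6563095450401306, -0.20513072609901428), (0.033337607979774475, 0.10267875343561172), 84.61629486083984) 0.04557538009916762
lips 1683 ((0.6257161498069763, -0.1881210058927536), (0.2512865364551544, 0.04946839436888695), 5.030013084411621) [[ 0.4983881  -0.17449817]
 [ 0.5027254  -0.22377604]
 [ 0.7530442  -0.20174384]
 [ 0.7487069  -0.15246597]]
housing 18669 ((0.6093932390213013, 0.10303927958011627), (0.16786497831344604, 0.13433866202831268), 69.12025451660156)
bar 4547 ((0.5934946537017822, 0.11002641916275024), (0.15958012640476227, 0.030110113322734833), 69.05158996582031) 0.10497912706269448
```

View pics/wrist_2.png

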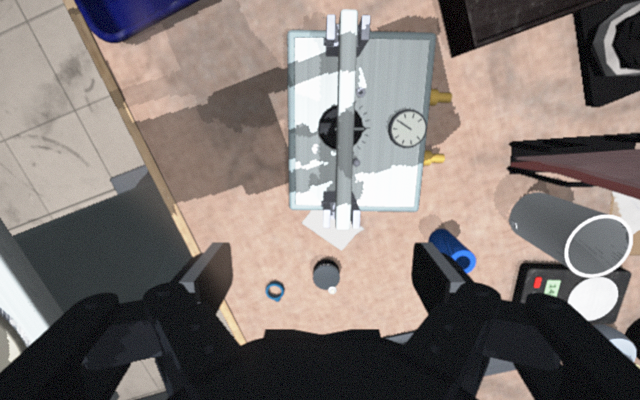

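View pics/w1rack.png

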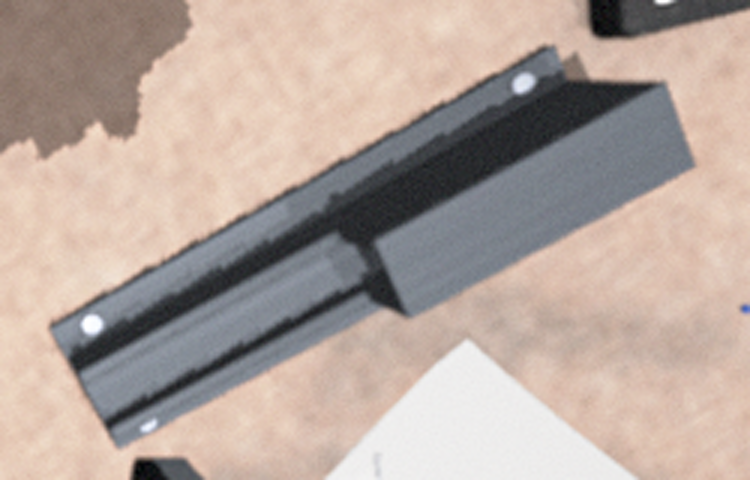

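```bash
python3 - <<'E'
from plan import *
s=plan([0.5933,0.1095,0.15],-20.9,4,0.05,3); plan([0.5933,0.1095,0.100],-20.9,4,0.05,3,start=s)
w=load("pics/wrist_2.npz"); crop(w,270,0,470,225,3,"pics/w2c.png")
E
```

```text
step mm 17.853858205998762 deg 0.2656035716759926
[ 0.05, 0.014, 0.004, 0.011, 0, -0.001, 0.004,
0.05, 0.014, 0.004, 0.011, 0, -0.001, 0.004,
0.05, 0.014, 0.004, 0.011, 0, -0.001, 0.004,
0.05, 0.014, 0.004, 0.011, 0, -0.001, 0.004 ]
step mm 12.499999999999996 deg 0.0
[ 0.05, 0, 0, 0.012, 0, 0, 0,
0.05, 0, 0, 0.012, 0, 0, 0,
0.05, 0, 0, 0.012, 0, 0, 0,
0.05, 0, 0, 0.012, 0, 0, 0 ]
```

View pics/w2c.png

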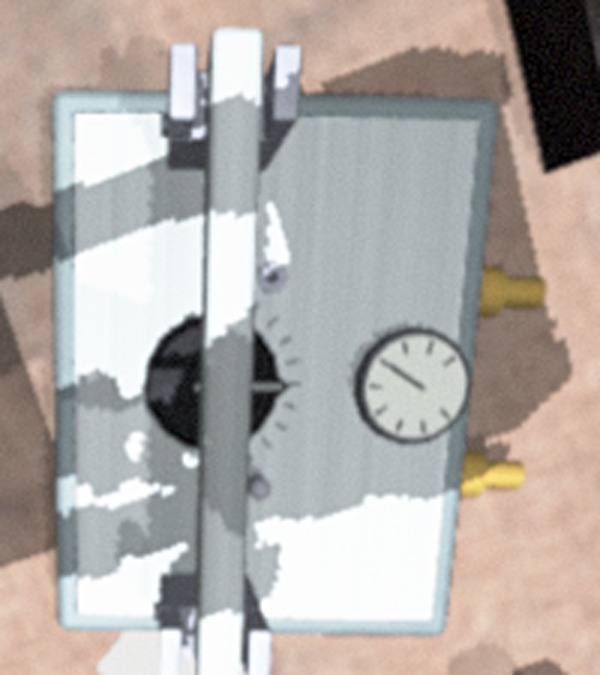

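apply_moves:
  moves: [0.05,0.014,0.004,0.01,0,-0.001,0.004,0.05,0.014,0.004,0.01,0,-0.001,0.004,0.05,0.014,0.004,0.01,0,-0.001,0.004,0.05,0.012,0.003,0.01,0,-0.001,0.004,0.05,0,0,0.01,0,0,0,0.05,0,0,0.01,0,0,0,0.05,0,0,0.005,0,0,0,0.05,0,0,0.0,0,0,0]

```text
clock: 2.92
position: [0.5925, 0.1107, 0.1198]
ee_rot: [-0.001, 0.825, 0.565, -0.001]
contact_force: [-1.1, 0.3, -0.3]
width: 0.0498
```

```bash
python3 - <<'E'
from plan import *
show(); plan([0.5933,0.1095,0.0945],-20.9,4,0.05,4)
w=snap("wrist","3")
P=cloud(w)
mb=(P[...,2]>0.095)&(P[...,2]<.115)&(P[...,0]>.45)&(P[...,0]<.72)&(P[...,1]>0)&(P[...,1]<.2)
r=cv2.minAreaRect(P[mb][:,:2].astype(np.float32)); print("bar",mb.sum(),r, P[mb][:,2].mean())
E
```

```text
t 2.92 p [0.5925 0.1107 0.1198] yawy -21.26 z [-0.004  0.001 -1.   ] F [-1.1  0.3 -0.3] w 0.0498 q [0.07 0.4  1.61 0.   1.14 0.44]
step mm 6.328774722875178 deg 0.10413022670133475
[ 0.05, -0.0002, 0.0003, 0.0063, -0.0009, 0.0001, -0.0016,
0.05, -0.0002, 0.0003, 0.0063, -0.0009, 0.0001, -0.0016,
0.05, -0.0002, 0.0003, 0.0063, -0.0009, 0.0001, -0.0016,
0.05, -0.0002, 0.0003, 0.0063, -0.0009, 0.0001, -0.0016 ]
bar 6279 ((0.5955549478530884, 0.11541688442230225), (0.1476796567440033, 0.03013930469751358), 69.07650756835938) 0.10523662564629734
```

View pics/wrist_3.png

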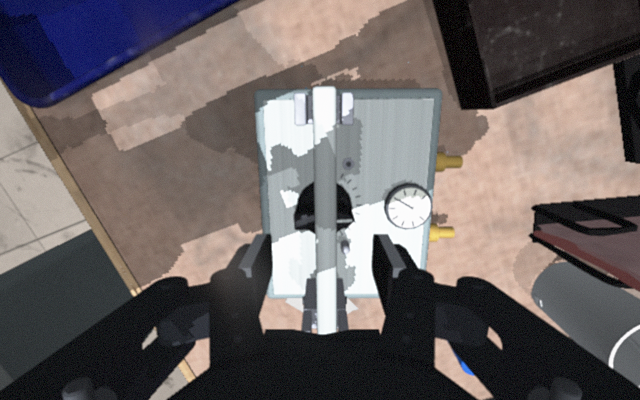

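```bash
python3 - <<'E'
from plan import *
w=load("pics/wrist_3.npz"); st=manip.get_state()
print(proj(w,[st["position"],st["position"]+[0,0,-0.026],[0.5933,0.1095,.106],[.5933,.1095,.076]]))
a=np.deg2rad(69.1);u=np.array([np.cos(a),np.sin(a),0])
c=np.array([.5933,.1095,.106])
print(proj(w,[c+.08*u,c-.08*u]), "cam",-w["R"].T@w["t"])
crop(w,280,80,440,300,3,"pics/w3c.png")
E
```

```text
[[321.73016404 248.19120983]
 [321.91668211 229.31426795]
 [323.81890695 238.40773557]
 [323.70896347 220.01015936]]
[[323.02297841  85.85224981]
 [324.42606581 356.50850577]] cam [0.61724805 0.17235291 0.2622396 ]
```

View pics/w3c.png

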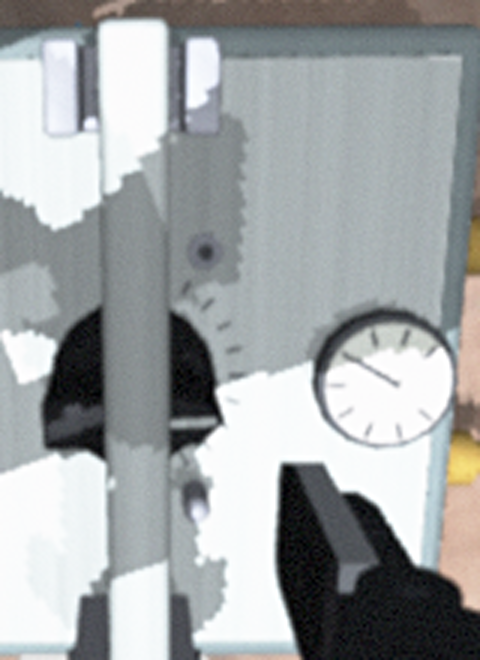

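apply_moves:
  moves: [0.05,-0.0002,0.0003,0.006,-0.001,0,-0.0016,0.05,-0.0002,0.0003,0.006,-0.001,0,-0.0016,0.05,-0.0002,0.0003,0.006,-0.001,0,-0.0016,0.05,-0.0002,0.0003,0.006,0,0,-0.0016,0.05,0,0,0.001,0,0,0,0.008,0,0,0,0,0,0,0.008,0,0,0,0,0,0,0.008,0,0,0,0,0,0]
  newtons: 50

```text
clock: 3.63
position: [0.5938, 0.1074, 0.0947]
ee_rot: [0.001, 0.824, 0.566, 0.001]
contact_force: [-0.1, 0.2, 0.3]
width: 0.0139
```

```bash
python3 - <<'E'
from plan import *
show()
E
```

```text
t 3.63 p [0.5938 0.1074 0.0947] yawy -21.0 z [ 0.003 -0.001 -1.   ] F [-0.1  0.2  0.3] w 0.0139 q [ 0.06  0.42  1.65 -0.    1.07  0.43]
```

apply_moves:
  moves: [0.008,0,0,0,0,0,0,0.008,0,0,0,0,0,0,0.008,0,0,-0.002,0,0,0,0.008,0,0,-0.005,0,0,0,0.008,0,0,-0.007,0,0,0,0.008,0,0,-0.007,0,0,0,0.008,0,0,-0.007,0,0,0,0.008,0,0,-0.007,0,0,0]

```text
clock: 4.3
position: [0.5926, 0.1075, 0.1316]
ee_rot: [0.0, 0.824, 0.566, -0.0]
contact_force: [0.7, 0.1, -0.6]
width: 0.0103
```

```bash
python3 - <<'E'
from plan import *
show()
d=snap("side","4"); crop(d,250,200,400,300,5,"pics/s4c.png")
E
```

```text
t 4.3 p [0.5926 0.1075 0.1316] yawy -20.99 z [-0.    -0.001 -1.   ] F [ 0.7  0.1 -0.6] w 0.0103 q [ 0.06  0.39  1.6  -0.    1.16  0.43]
```

View pics/s4c.png

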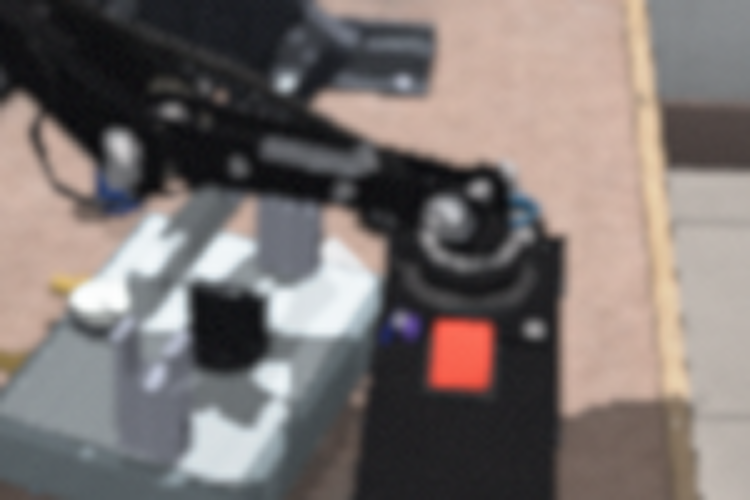

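```bash
python3 - <<'E'
from plan import *
w=snap("wrist","5"); P=cloud(w)
mb=(P[...,2]>0.132)&(P[...,2]<.16)&(P[...,0]>.45)&(P[...,0]<.72)&(P[...,1]>0.0)&(P[...,1]<.2)
mb[330:]=False; mb[225:,:310]=False; mb[225:,340:]=False
r=cv2.minAreaRect(P[mb][:,:2].astype(np.float32)); print("bar",mb.sum(),r, P[mb][:,2].mean(),cv2.boxPoints(r))
for v in (70,100,140,180,210): 
    m=mb[v]; print(v,P[v][m].mean(0), m.sum())
crop(w,220,0,420,300,2,"pics/w5c.png")
E
```

```text
bar 6751 ((0.6020435690879822, 0.12593305110931396), (0.12390933185815811, 0.014701091684401035), 69.15564727783203) 0.1444936246420413 [[0.57312876 0.07064883]
 [0.58686763 0.06541774]
 [0.6309584  0.18121728]
 [0.6172195  0.18644837]]
70 [nan nan nan] 0
100 [0.61915805 0.17457385 0.14420809] 29
140 [0.61327713 0.15928504 0.14446103] 27
180 [0.60696722 0.14290239 0.1441939 ] 27
210 [0.6021798  0.12982356 0.14436205] 26<stdin>:7: RuntimeWarning: Mean of empty slice.
  ret = um.true_divide(
```

View pics/w5c.png

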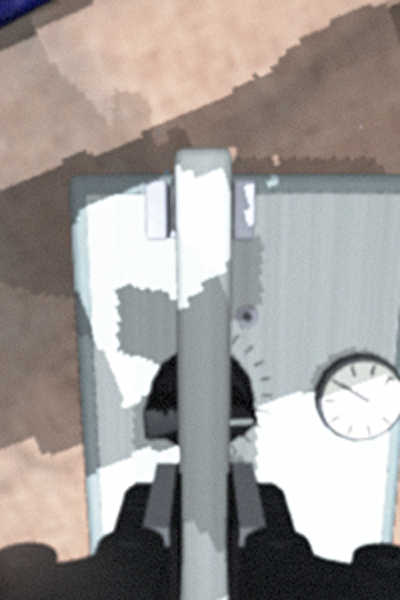

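```bash
python3 - <<'E'
from plan import *
show(); plan([0.517,-0.191,0.135],-95.4,16,0.008,3)
E
```

```text
t 4.4 p [0.5937 0.1076 0.1327] yawy -20.99 z [ 0.003 -0.001 -1.   ] F [ 0.8 -0.8 -1.8] w 0.0104 q [ 0.06  0.38  1.6  -0.    1.16  0.43]
step mm 19.269760740402614 deg 4.650774574990053
[ 0.008, -0.019, 0.002, 0, 0, 0, 0.081,
0.008, -0.019, 0.004, 0, 0, 0, 0.081,
0.008, -0.019, 0.005, 0, 0, 0, 0.081,
0.008, -0.018, 0.007, 0, 0, 0, 0.081,
0.008, -0.017, 0.008, 0, 0, 0, 0.081,
0.008, -0.017, 0.01, 0, 0, 0, 0.081,
0.008, -0.016, 0.011, 0, 0, 0, 0.081,
0.008, -0.015, 0.012, 0, 0, 0, 0.081 ]
[ 0.008, -0.014, 0.013, 0, 0, 0, 0.081,
0.008, -0.013, 0.014, 0, 0, 0, 0.081,
0.008, -0.012, 0.015, 0, 0, 0, 0.081,
0.008, -0.01, 0.016, 0, 0, 0, 0.081,
0.008, -0.009, 0.017, 0, 0, 0, 0.081,
0.008, -0.008, 0.018, 0, 0, 0, 0.081,
0.008, -0.006, 0.018, 0, 0, 0, 0.081,
0.008, -0.005, 0.019, 0, 0, 0, 0.081 ]
```

apply_moves:
  moves: [0.008,0,0,-0.01,0,0,0,0.008,-0.019,0.002,-0.006,0,0,0.081,0.008,-0.019,0.004,-0.002,0,0,0.081,0.008,-0.019,0.005,-0.001,0,0,0.081,0.008,-0.018,0.007,-0.001,0,0,0.081,0.008,-0.017,0.008,-0.001,0,0,0.081,0.008,-0.017,0.01,-0.001,0,0,0.081,0.008,-0.016,0.011,-0.001,0,0,0.081]

```text
clock: 5.07
position: [0.5591, -0.0238, 0.1608]
ee_rot: [0.0, 0.953, 0.304, 0.004]
contact_force: [0.4, -0.9, -1.9]
width: 0.0106
```

```bash
python3 - <<'E'
from plan import *
show(); plan([0.517,-0.191,0.12],-95.4,8,0.008,3)
E
```

```text
t 5.07 p [ 0.5591 -0.0238  0.1608] yawy -54.57 z [ 0.007  0.001 -1.   ] F [ 0.4 -0.9 -1.9] w 0.0106 q [-0.17  0.3   1.66  0.    1.18  0.78]
step mm 22.1424212949969 deg 5.104516319770106
[ 0.008, -0.016, 0.014, 0.005, 0, -0.001, 0.089,
0.008, -0.015, 0.015, 0.005, 0, -0.001, 0.089,
0.008, -0.014, 0.017, 0.005, 0, -0.001, 0.089,
0.008, -0.012, 0.018, 0.005, 0, -0.001, 0.089,
0.008, -0.011, 0.019, 0.005, 0, -0.001, 0.089,
0.008, -0.009, 0.02, 0.005, 0, -0.001, 0.089,
0.008, -0.007, 0.02, 0.005, 0, -0.001, 0.089,
0.008, -0.005, 0.021, 0.005, 0, -0.001, 0.089 ]
```

apply_moves:
  moves: [0.008,-0.016,0.014,0.004,0,-0.001,0.089,0.008,-0.015,0.015,0.004,0,-0.001,0.089,0.008,-0.014,0.017,0.004,0,-0.001,0.089,0.008,-0.012,0.018,0.004,0,-0.001,0.089,0.008,-0.011,0.019,0.004,0,-0.001,0.089,0.008,-0.009,0.02,0.004,0,-0.001,0.089,0.008,-0.007,0.02,0.004,0,-0.001,0.089,0.008,-0.004,0.014,0.004,0,-0.001,0.089]

```text
clock: 5.73
position: [0.5145, -0.1926, 0.1339]
ee_rot: [0.001, 0.998, -0.065, 0.003]
contact_force: [-0.1, 0.4, -1.6]
width: 0.0106
```

apply_moves:
  moves: [0.008,0,0.006,0.002,0,0,0.02,0.008,0,0,0,0,0,0,0.008,0,0,0,0,0,0,0.008,0,0,0,0,0,0,0.008,0,0,0,0,0,0,0.008,0,0,0,0,0,0,0.008,0,0,0,0,0,0,0.008,0,0,0,0,0,0]

```text
clock: 6.4
position: [0.5143, -0.1979, 0.1336]
ee_rot: [0.001, 0.997, -0.073, 0.004]
contact_force: [0.5, -0.0, -1.2]
width: 0.0103
```

```bash
python3 - <<'E'
from plan import *
show(); w=snap("wrist","6"); show()
P=cloud(w); zt=manip.get_state()["position"][2]+.0127
z=P[...,2]
mb=(abs(z-zt)<.008); mb[225:,:]=False; mb[:,:280]=0; mb[:,370:]=0
print(zt,mb.sum(),cv2.minAreaRect(P[mb][:,:2].astype(np.float32)),P[mb].mean(0))
mc=(z>0.040)&(z<.052)&(P[...,0]>.55)&(P[...,0]<.75)&(P[...,1]>-.25)&(P[...,1]<-.13)
r=cv2.minAreaRect(P[mc][:,:2].astype(np.float32)); print("cover",mc.sum(),r,P[mc][:,2].mean())
E
```

```text
t 6.4 p [ 0.5143 -0.1979  0.1336] yawy -98.41 z [ 0.008 -0.002 -1.   ] F [ 0.5 -0.  -1.2] w 0.0103 q [-0.49  0.31  1.71  0.    1.11  1.22]
t 6.45 p [ 0.5143 -0.1979  0.1335] yawy -98.42 z [ 0.008 -0.002 -1.   ] F [ 0.3 -0.3 -2. ] w 0.0104 q [-0.49  0.31  1.71  0.    1.11  1.22]
0.14624647432549562 4109 ((0.5630842447280884, -0.20517045259475708), (0.01206115260720253, 0.06594754755496979), 81.6637191772461) [ 0.56531345 -0.20550768  0.14478412]
cover 3563 ((0.6314873099327087, -0.20244434475898743), (0.032258499413728714, 0.05131338909268379), 84.37946319580078) 0.0458341708863209
```

View pics/wrist_6.png

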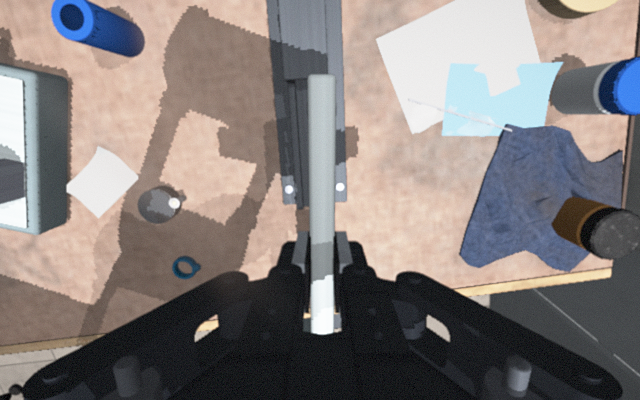

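```bash
python3 - <<'E'
from plan import *
plan([0.5191,-0.1917,0.09],-95.45,4,0.008,4)
E
```

```text
step mm 11.061261428200252 deg 0.749771407923391
[ 0.008, 0.0009, -0.0017, 0.0109, 0.0003, -0.0019, -0.0129,
0.008, 0.0009, -0.0017, 0.0109, 0.0003, -0.0019, -0.0129,
0.008, 0.001, -0.0017, 0.0109, 0.0003, -0.0019, -0.0129,
0.008, 0.001, -0.0017, 0.0109, 0.0003, -0.0019, -0.0129 ]
```

apply_moves:
  moves: [0.008,0.001,-0.0017,0.011,0,-0.002,-0.013,0.008,0.001,-0.0017,0.011,0,-0.002,-0.013,0.008,0.001,-0.0017,0.011,0,-0.002,-0.013,0.008,0.001,-0.0017,0.011,0,-0.002,-0.013,0.008,0,0,0.011,0,0,0,0.008,0,0,0.011,0,0,0,0.008,0,0,0.008,0,0,0,0.008,0,0,0,0,0,0]

```text
clock: 7.12
position: [0.5187, -0.1889, 0.0494]
ee_rot: [-0.001, 0.999, -0.043, -0.003]
contact_force: [-0.9, -0.1, -2.0]
width: 0.0103
```

```bash
python3 - <<'E'
from plan import *
w=snap("wrist","7"); show()
P=cloud(w); zt=manip.get_state()["position"][2]+.012
z=P[...,2]
mb=(abs(z-zt)<.006); mb[225:,:]=False; mb[:,:280]=0; mb[:,370:]=0
print(zt,mb.sum(),cv2.minAreaRect(P[mb][:,:2].astype(np.float32)),P[mb].mean(0))
mc=(z>0.042)&(z<.05)&(P[...,0]>.595)&(P[...,0]<.75)&(P[...,1]>-.25)&(P[...,1]<-.13)
r=cv2.minAreaRect(P[mc][:,:2].astype(np.float32)); print("cover",mc.sum(),r,P[mc][:,2].mean(),cv2.boxPoints(r))
plan([0.5191,-0.1917,0.03],-95.45,4,0.008,4)
E
```

```text
t 7.17 p [ 0.5189 -0.1889  0.05  ] yawy -94.89 z [-0.005  0.001 -1.   ] F [-0.2  0.8 -2. ] w 0.0103 q [-0.47  0.41  1.81 -0.    0.93  1.18]
0.06196241117009128 4112 ((0.5679880976676941, -0.19315043091773987), (0.012083529494702816, 0.06588446348905563), 85.31412506103516) [ 0.57021898 -0.19333632  0.0599604 ]
cover 4708 ((0.618969738483429, -0.20148098468780518), (0.03214670345187187, 0.02610435150563717), 84.45294189453125) 0.04584323899474595 [[ 0.60442495 -0.2162174 ]
 [ 0.6304071  -0.21874073]
 [ 0.6335145  -0.18674457]
 [ 0.6075324  -0.18422124]]
step mm 5.0382672299869276 deg 0.1591662777805512
[ 0.008, 0.0001, 0.0007, 0.005, -0.0002, 0.0013, 0.0025,
0.008, 0.0001, 0.0007, 0.005, -0.0002, 0.0013, 0.0025,
0.008, 0.0001, 0.0007, 0.005, -0.0002, 0.0013, 0.0025,
0.008, 0.0001, 0.0007, 0.005, -0.0002, 0.0013, 0.0025 ]
```

View pics/wrist_7.png

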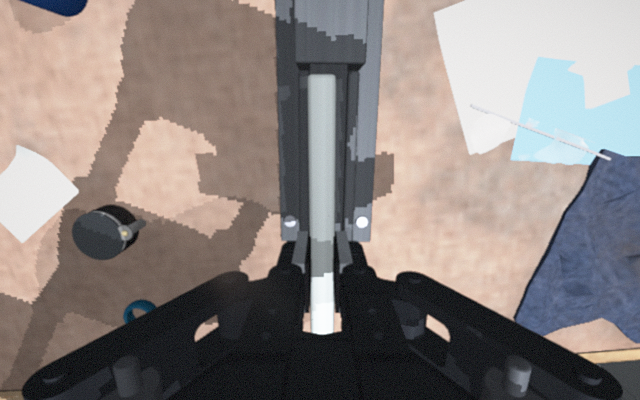

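apply_moves:
  moves: [0.008,0,0.0012,0.002,0,0.0015,0.003,0.008,0,0.0012,0.003,0,0.0015,0.003,0.008,0,0.001,0.003,0,0.001,0.003,0.008,0,0.0005,0.003,0,0.001,0,0.008,0,0,0.002,0,0,0,0.008,0,0,0.002,0,0,0,0.008,0,0,0,0,0,0,0.008,0,0,0,0,0,0]

```text
clock: 7.83
position: [0.5202, -0.1944, 0.0352]
ee_rot: [0.001, 0.999, -0.048, 0.002]
contact_force: [0.7, 0.2, -1.4]
width: 0.0107
```

```bash
python3 - <<'E'
from plan import *
w=snap("wrist","8"); show()
P=cloud(w); zt=manip.get_state()["position"][2]+.01
z=P[...,2]
mb=(abs(z-zt)<.005); mb[225:,:]=False; mb[:,:280]=0; mb[:,370:]=0
mb&=P[...,0]<.603
print(zt,mb.sum(),cv2.minAreaRect(P[mb][:,:2].astype(np.float32)),P[mb].mean(0))
mc=(z>0.043)&(z<.05)&(P[...,0]>.603)&(P[...,0]<.75)&(P[...,1]>-.25)&(P[...,1]<-.13)
r=cv2.minAreaRect(P[mc][:,:2].astype(np.float32)); print("cover",mc.sum(),r,P[mc][:,2].mean(),cv2.boxPoints(r))
crop(w,240,0,400,240,3,"pics/w8c.png")
E
```

```text
t 7.88 p [ 0.5202 -0.1944  0.0352] yawy -95.45 z [ 0.004 -0.002 -1.   ] F [ 0.9  0.9 -1.9] w 0.0102 q [-0.48  0.42  1.82  0.    0.89  1.18]
0.04519206582366241 4108 ((0.5694995522499084, -0.199175626039505), (0.012072080746293068, 0.06560779362916946), 84.71098327636719) [ 0.57159629 -0.1993737   0.04623335]
cover 5134 ((0.6177823543548584, -0.20122197270393372), (0.03242378309369087, 0.023412080481648445), 84.49098205566406) 0.045838890401900735 [[ 0.60457397 -0.21623519]
 [ 0.62787795 -0.21848279]
 [ 0.63099074 -0.18620875]
 [ 0.60768676 -0.18396115]]
```

View pics/w8c.png

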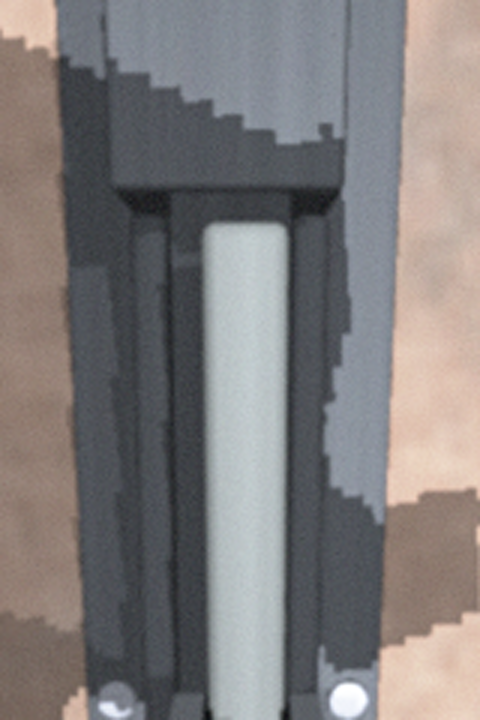

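apply_moves:
  moves: [0.008,0,-0.001,0.001,0,-0.002,0,0.008,0,-0.0008,0.001,0,-0.001,0,0.008,0,0,0.001,0,0,0,0.008,0,0,0.001,0,0,0,0.008,0,0,0.001,0,0,0,0.008,0,0,0.001,0,0,0,0.008,0,0,0,0,0,0,0.008,0,0,0,0,0,0]

```text
clock: 8.55
position: [0.5208, -0.1923, 0.029]
ee_rot: [0.001, 0.999, -0.047, 0.001]
contact_force: [0.8, 0.6, -2.0]
width: 0.0104
```

```bash
cat > meas.py <<'E'
from plan import *
import sys
w=snap("wrist",sys.argv[1]); show()
P=cloud(w); z=P[...,2]
zt=float(sys.argv[2])
mb=(abs(z-zt)<.005); mb[225:,:]=False; mb[:,:280]=0; mb[:,370:]=0
mb&=P[...,0]<.603
r=cv2.minAreaRect(P[mb][:,:2].astype(np.float32)); zb=P[mb][:,2].mean()
a=np.deg2rad(r[2]-90 if r[1][0]<r[1][1] else r[2]); L=max(r[1])
e=np.array(r[0])+L/2*np.array([np.cos(a),np.sin(a)])
b=np.deg2rad(-5.45); d=e-np.array([.6061,-.2001])
print("bar yaw",np.rad2deg(a),"W",min(r[1]),"top z",zb,"end in rack",d@[np.cos(b),np.sin(b)],d@[-np.sin(b),np.cos(b)])
E
python3 meas.py 9 0.041
```

```text
t 8.6 p [ 0.5208 -0.1923  0.029 ] yawy -95.43 z [ 0.002 -0.002 -1.   ] F [-0.3  0.1 -1.6] w 0.0101 q [-0.48  0.43  1.83 -0.    0.88  1.19]
bar yaw -5.267555236816406 W 0.012032410129904747 top z 0.039969063759890816 end in rack -0.0033228819196789473 -0.00031124097080257375
```

apply_moves:
  moves: [0.008,0,0,0.0005,0,0,0,0.008,0,0,0.0005,0,0,0,0.008,0,0,0.0005,0,0,0,0.008,0,0,0.0005,0,0,0,0.008,0,0,0,0,0,0,0.008,0,0,0,0,0,0,0.008,0,0,0,0,0,0,0.008,0,0,0,0,0,0]

```text
clock: 9.27
position: [0.5208, -0.1924, 0.0269]
ee_rot: [0.001, 0.999, -0.047, 0.001]
contact_force: [-0.5, 0.4, -1.6]
width: 0.0106
```

```bash
python3 meas.py 10 0.039
```

```text
t 9.32 p [ 0.5208 -0.1925  0.0269] yawy -95.44 z [ 0.002 -0.002 -1.   ] F [ 0.1  0.1 -2.1] w 0.0101 q [-0.48  0.44  1.83 -0.    0.87  1.19]
bar yaw -5.206367492675781 W 0.012041499838232994 top z 0.037876628179548094 end in rack -0.003270810486722079 -0.0004120284045747389
```

apply_moves:
  moves: [0.008,0,0,0.0005,0,0,0,0.008,0,0,0.0004,0,0,0,0.008,0,0,0.0003,0,0,0,0.008,0,0,0,0,0,0,0.008,0,0,0,0,0,0,0.008,0,0,0,0,0,0,0.008,0,0,0,0,0,0,0.008,0,0,0,0,0,0]

```text
clock: 9.98
position: [0.5209, -0.1925, 0.0269]
ee_rot: [0.001, 0.999, -0.047, 0.001]
contact_force: [-0.7, 0.2, 0.2]
width: 0.0103
```

```bash
python3 meas.py 11 0.039
```

```text
t 10.03 p [ 0.5209 -0.1925  0.0268] yawy -95.43 z [ 0.003 -0.002 -1.   ] F [-1.6 -0.1  0.8] w 0.0106 q [-0.48  0.44  1.83 -0.    0.87  1.19]
bar yaw -5.365501403808594 W 0.012061968445777893 top z 0.03777325032506212 end in rack -0.0032166683653490863 -0.0004922001867976679
```

apply_moves:
  moves: [0.016,0,0,0,0,0,0,0.022,0,0,0,0,0,0,0.03,0,0,0,0,0,0,0.03,0,0,0,0,0,0,0.03,0,0,-0.003,0,0,0,0.03,0,0,-0.01,0,0,0,0.03,0,0,-0.012,0,0,0,0.03,0,0,-0.012,0,0,0]

```text
clock: 10.7
position: [0.5197, -0.1919, 0.0637]
ee_rot: [0.0, 0.999, -0.047, -0.0]
contact_force: [-0.4, 0.5, -1.1]
width: 0.0294
```

```bash
python3 meas.py 12 0.039
```

```text
t 10.75 p [ 0.5214 -0.1928  0.0662] yawy -95.44 z [ 0.003 -0.002 -1.   ] F [ 0.2 -0.3  1.5] w 0.03 q [-0.48  0.39  1.79 -0.    0.96  1.19]
bar yaw -4.930320739746094 W 0.01197902299463749 top z 0.0376889095774309 end in rack -0.003639394347467742 0.00021833752560598927
```

View pics/wrist_12.png

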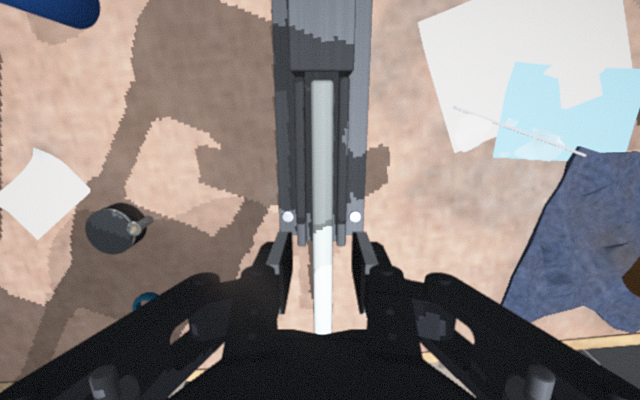

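```bash
python3 - <<'E'
from plan import *
s=plan([0.4245,-0.1827,0.066],-95.45,6,0.0,3); plan([0.4245,-.1827,.029],-95.45,5,0,4,start=s)
E
```

```text
step mm 16.23942692754309 deg 0.03980191215099478
[ 0, -0.016, 0, 0, 0, -0.001, 0,
0, -0.016, 0, 0, 0, -0.001, 0,
0, -0.016, 0, 0, 0, -0.001, 0,
0, -0.016, 0, 0, 0, -0.001, 0,
0, -0.016, 0, 0, 0, -0.001, 0,
0, -0.016, 0, 0, 0, -0.001, 0 ]
step mm 7.400000000000001 deg 0.0
[ 0, 0, 0, 0.0074, 0, 0, 0,
0, 0, 0, 0.0074, 0, 0, 0,
0, 0, 0, 0.0074, 0, 0, 0,
0, 0, 0, 0.0074, 0, 0, 0,
0, 0, 0, 0.0074, 0, 0, 0 ]
```

apply_moves:
  moves: [0.02,-0.016,0,0,0,-0.001,0,0,-0.016,0,0,0,0,0,0,-0.016,0,0,0,0,0,0,-0.016,0,0,0,0,0,0,-0.016,0,0,0,0,0,0,-0.016,0,0,0,0,0,0,0,0,0,0,0,0,0,0,0,0,0,0,0]

```text
clock: 11.42
position: [0.427, -0.1853, 0.071]
ee_rot: [0.004, 0.999, -0.047, 0.008]
contact_force: [-0.2, -0.3, 0.5]
width: -0.0001
```

```bash
python3 - <<'E'
from plan import *
show();d=snap("wrist","13");show();plan([0.4245,-.1827,.029],-95.45,5,0,4)
E
```

```text
t 11.42 p [ 0.427  -0.1853  0.071 ] yawy -95.4 z [ 0.015 -0.009 -1.   ] F [-0.2 -0.3  0.5] w -0.0001 q [-0.56  0.26  1.98  0.    0.88  1.11]
t 11.47 p [ 0.4268 -0.1851  0.0709] yawy -95.38 z [ 0.015 -0.009 -1.   ] F [-0.  -0.7  0.7] w -0.0001 q [-0.56  0.26  1.98  0.    0.88  1.11]
step mm 8.41629047705804 deg 0.196031207324684
[ 0, -0.0006, -0.0005, 0.0084, 0.0015, -0.0031, 0.0003,
0, -0.0006, -0.0005, 0.0084, 0.0015, -0.0031, 0.0003,
0, -0.0006, -0.0005, 0.0084, 0.0015, -0.0031, 0.0003,
0, -0.0006, -0.0005, 0.0084, 0.0015, -0.0031, 0.0003,
0, -0.0005, -0.0004, 0.0084, 0.0015, -0.0031, 0.0003 ]
```

View pics/wrist_13.png

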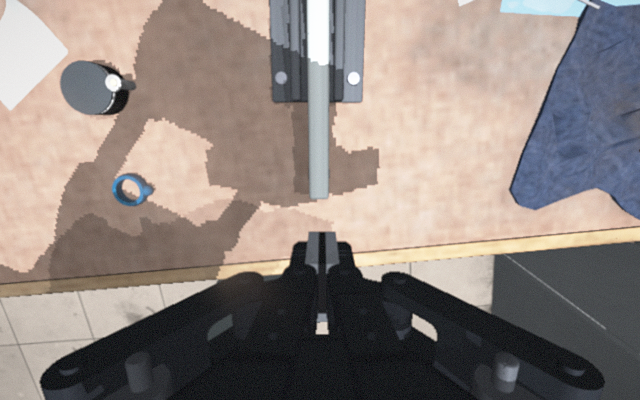

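apply_moves:
  moves: [0,-0.0006,-0.0005,0.008,0.0015,-0.003,0,0,-0.0006,-0.0005,0.008,0.0015,-0.003,0,0,-0.0006,-0.0005,0.008,0.0015,-0.003,0,0,-0.0006,-0.0005,0.006,0.0015,-0.003,0,0,0,0,0.005,0.0015,-0.003,0,0,0,0,0.003,0,0,0,0,0,0,0,0,0,0,0,0,0,0,0,0,0]

```text
clock: 12.13
position: [0.4294, -0.184, 0.0276]
ee_rot: [-0.0, 0.999, -0.046, 0.0]
contact_force: [0.9, -0.1, -0.7]
width: 0.0003
```

```bash
python3 - <<'E'
from plan import *
show();d=snap("wrist","14");show();crop(d,240,0,400,300,2,"pics/w14c.png")
plan([0.605-.075,-.2001+.0155-.0085,.029],-95.45,14,0,4)
E
```

```text
t 12.13 p [ 0.4294 -0.184   0.0276] yawy -95.3 z [ 0.001  0.001 -1.   ] F [ 0.9 -0.1 -0.7] w 0.0003 q [-0.55  0.33  2.02  0.    0.79  1.11]
t 12.18 p [ 0.4294 -0.184   0.0277] yawy -95.3 z [ 0.001  0.001 -1.   ] F [ 0.3  0.3 -0.2] w -0.0001 q [-0.55  0.33  2.02  0.    0.79  1.11]
step mm 7.218237461757014 deg 0.011130519194273821
[ 0, 0.0072, 0, -0.0001, 0, 0, 0.0002,
0, 0.0072, 0, -0.0001, 0, 0, 0.0002,
0, 0.0072, 0, -0.0001, 0, 0, 0.0002,
0, 0.0072, 0, -0.0001, 0, 0, 0.0002,
0, 0.0072, 0, -0.0001, 0, 0, 0.0002,
0, 0.0072, 0, -0.0001, 0, 0, 0.0002,
0, 0.0072, 0, -0.0001, 0, 0, 0.0002,
0, 0.0072, 0, -0.0001, 0, 0, 0.0002 ]
[ 0, 0.0072, 0, -0.0001, 0, 0, 0.0002,
0, 0.0072, 0, -0.0001, 0, 0, 0.0002,
0, 0.0072, 0, -0.0001, 0, 0, 0.0002,
0, 0.0072, 0, -0.0001, 0, 0, 0.0002,
0, 0.0072, 0, -0.0001, 0, 0, 0.0002,
0, 0.0072, 0, -0.0001, 0, 0, 0.0002 ]
```

View pics/w14c.png

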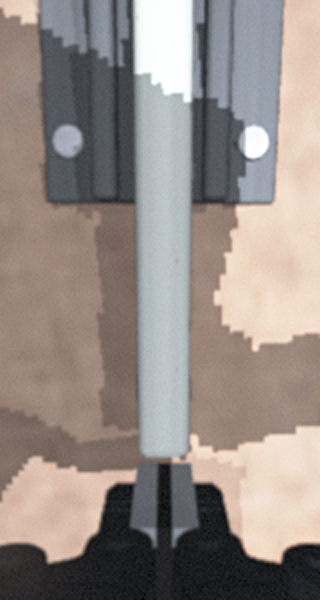

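apply_moves:
  moves: [0,0.004,0,0,0,0,0,0,0.007,0,0,0,0,0,0,0.009,0,0,0,0,0,0,0.009,0,0,0,0,0,0,0.009,0,0,0,0,0,0,0.009,0,0,0,0,0,0,0.009,0,0,0,0,0,0,0.005,0,0,0,0,0]

```text
clock: 12.85
position: [0.4962, -0.1901, 0.0287]
ee_rot: [-0.0, 0.999, -0.046, 0.001]
contact_force: [-1.0, -0.6, 0.4]
width: 0.0001
```

```bash
python3 - <<'E'
from plan import *
d=snap("wrist","15");show();crop(d,220,0,420,300,2,"pics/w15c.png")
plan([0.5304,-.1929,.028],-95.45,5,0,4)
E
```

```text
t 12.9 p [ 0.4972 -0.1905  0.0288] yawy -95.31 z [ 0.003 -0.001 -1.   ] F [ 1.7 -0.2  0.2] w -0.0004 q [-0.5   0.41  1.88  0.    0.85  1.17]
step mm 6.662358165364724 deg 0.045667591578171664
[ 0, 0.0067, -0.0001, 0.0002, 0.0001, -0.0006, 0.0005,
0, 0.0067, -0.0001, 0.0002, 0.0001, -0.0006, 0.0005,
0, 0.0067, -0.0001, 0.0002, 0.0001, -0.0006, 0.0005,
0, 0.0067, -0.0001, 0.0002, 0.0001, -0.0006, 0.0005,
0, 0.0067, -0.0002, 0.0002, 0.0001, -0.0006, 0.0005 ]
```

View pics/w15c.png

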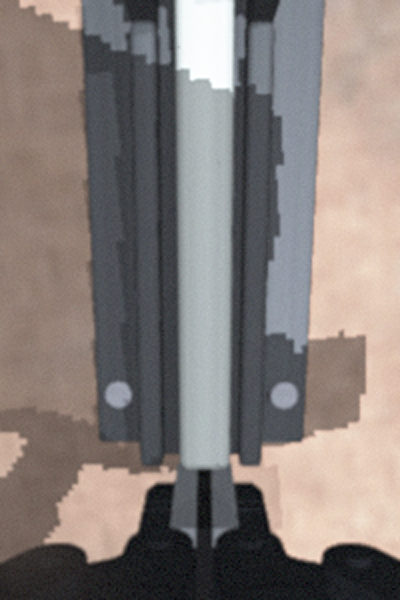

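apply_moves:
  moves: [0,0.005,0,0,0,0,0,0,0.006,0,0,0,0,0,0,0.006,0,0,0,0,0,0,0.005,0,0,0,0,0,0,0.003,0,0,0,0,0,0,0.002,0,0,0,0,0,0,0.001,0,0,0,0,0,0,0.001,0,0,0,0,0]

```text
clock: 13.57
position: [0.527, -0.1926, 0.0285]
ee_rot: [-0.0, 0.999, -0.046, -0.001]
contact_force: [-3.2, -0.1, 1.3]
width: 0.0002
```

```bash
python3 - <<'E'
from plan import *
show()
E
```

```text
t 13.57 p [ 0.527  -0.1926  0.0285] yawy -95.27 z [-0.002  0.001 -1.   ] F [-3.2 -0.1  1.3] w 0.0002 q [-0.47  0.44  1.81  0.    0.89  1.19]
```

Near the stop; push in 1 mm rows until the force rises.

apply_moves:
  moves: [0,0.001,0,0,0,0,0,0,0.001,0,0,0,0,0,0,0.001,0,0,0,0,0,0,0.001,0,0,0,0,0,0,0.001,0,0,0,0,0,0,0.001,0,0,0,0,0,0,0.001,0,0,0,0,0,0,0.001,0,0,0,0,0]

```text
clock: 14.23
position: [0.5307, -0.1928, 0.0285]
ee_rot: [-0.001, 0.999, -0.046, -0.005]
contact_force: [-4.6, -0.2, 5.0]
width: -0.0001
```

apply_moves:
  moves: [0,0.0015,0,0,0,0,0,0,0.0015,0,0,0,0,0,0,0.002,0,0,0,0,0,0,0.002,0,0,0,0,0,0,0.002,0,0,0,0,0,0,0.002,0,0,0,0,0,0,0.002,0,0,0,0,0,0,0.002,0,0,0,0,0]

```text
clock: 14.9
position: [0.5305, -0.1927, 0.0286]
ee_rot: [-0.002, 0.999, -0.044, -0.021]
contact_force: [-7.4, -1.4, 5.9]
width: -0.0001
```

```bash
python3 - <<'E'
from plan import *
d=snap("wrist","16");show();crop(d,220,0,420,300,2,"pics/w16c.png")
E
```

```text
t 14.95 p [ 0.5305 -0.1927  0.0286] yawy -94.99 z [-0.043  0.006 -0.999] F [-6.9 -0.7  6.5] w 0.0 q [-0.46  0.46  1.77 -0.02  0.95  1.2 ]
```

View pics/w16c.png

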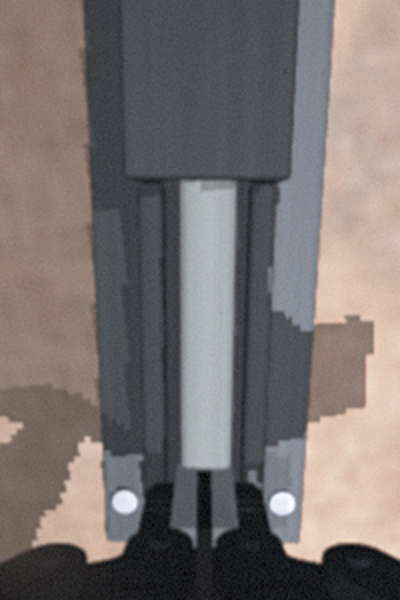

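apply_moves:
  moves: [0,-0.004,0,0,0,0.02,0,0,-0.006,0,0,0,0.02,0,0,-0.006,0,-0.003,0,0,0,0,0,0,-0.015,0,0,0,0,0,0,-0.02,0,0,0,0.03,0,0,-0.02,0,0,0,0.03,0,0,-0.02,0,0,0,0.03,0,0,0,0,0,0]

```text
clock: 15.62
position: [0.5206, -0.1927, 0.11]
ee_rot: [-0.001, 0.999, -0.045, 0.006]
contact_force: [1.2, -0.4, 0.2]
width: 0.0302
```

```bash
python3 - <<'E'
from plan import *
d=snap("wrist","17");show()
P=cloud(d); z=P[...,2]
m=(abs(z-.038)<.004)&(P[...,0]>.5)&(P[...,0]<.62)&(P[...,1]<-.18)&(P[...,1]>-.21); r=cv2.minAreaRect(P[m][:,:2].astype(np.float32)); print(m.sum(),r,cv2.boxPoints(r))
crop(d,220,0,420,300,2,"pics/w17c.png")
t=snap("top","17"); crop(t,183,140,383,240,4,"pics/t17c.png")
E
```

```text
t 15.67 p [ 0.5197 -0.1923  0.1085] yawy -95.17 z [ 0.01   0.002 -1.   ] F [-0.1 -0.1 -0.3] w 0.0299 q [-0.48  0.34  1.74  0.01  1.05  1.17]
1629 ((0.5749121308326721, -0.19291532039642334), (0.021252157166600227, 0.06494806706905365), 85.18946838378906) [[ 0.5416614  -0.20078066]
 [ 0.6063807  -0.20622727]
 [ 0.6081629  -0.18504998]
 [ 0.54344356 -0.17960337]]
```

View pics/w17c.png

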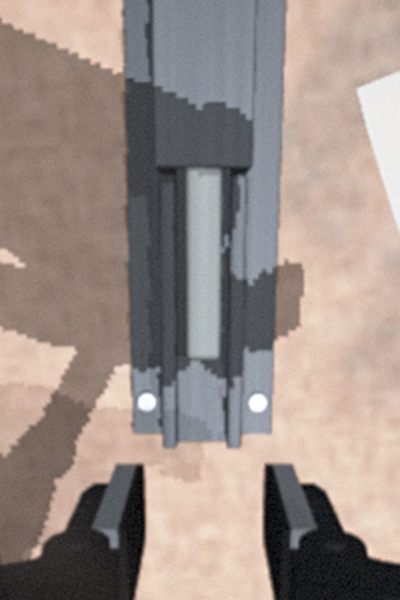

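View pics/t17c.png

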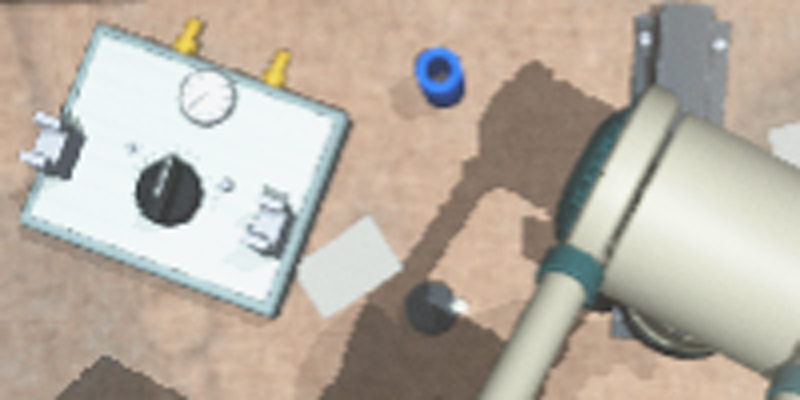

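```bash
python3 - <<'E'
from plan import *
plan([0.568,0.045,0.165],-22,16,0.05,3)
E
```

```text
step mm 15.544536855143834 deg 4.572938375792654
[ 0.05, 0.002, -0.015, -0.004, 0, 0, -0.08,
0.05, 0.003, -0.015, -0.004, 0, 0, -0.08,
0.05, 0.004, -0.015, -0.004, 0, 0, -0.08,
0.05, 0.005, -0.014, -0.004, 0, 0, -0.08,
0.05, 0.006, -0.014, -0.004, 0, 0, -0.08,
0.05, 0.007, -0.013, -0.004, 0, 0, -0.08,
0.05, 0.008, -0.013, -0.004, 0, 0, -0.08,
0.05, 0.009, -0.012, -0.004, 0, 0, -0.08 ]
[ 0.05, 0.01, -0.011, -0.004, 0, 0, -0.08,
0.05, 0.011, -0.01, -0.004, 0, 0, -0.08,
0.05, 0.012, -0.009, -0.004, 0, 0, -0.08,
0.05, 0.013, -0.008, -0.004, 0, 0, -0.08,
0.05, 0.013, -0.007, -0.004, 0, 0, -0.08,
0.05, 0.014, -0.006, -0.004, 0, 0, -0.08,
0.05, 0.014, -0.005, -0.004, 0, 0, -0.08,
0.05, 0.015, -0.004, -0.004, 0, 0, -0.08 ]
```

apply_moves:
  moves: [0.05,0.002,-0.015,-0.004,0,0,-0.08,0.05,0.003,-0.015,-0.004,0,0,-0.08,0.05,0.004,-0.015,-0.004,0,0,-0.08,0.05,0.005,-0.014,-0.004,0,0,-0.08,0.05,0.006,-0.014,-0.004,0,0,-0.08,0.05,0.007,-0.013,-0.004,0,0,-0.08,0.05,0.008,-0.013,-0.004,0,0,-0.08,0.05,0.009,-0.012,-0.004,0,0,-0.08]

```text
clock: 16.38
position: [0.5365, -0.0688, 0.1283]
ee_rot: [-0.006, 0.959, 0.283, -0.003]
contact_force: [-0.7, 0.2, -0.0]
width: 0.05
```

apply_moves:
  moves: [0.05,0.01,-0.011,-0.004,0,0,-0.08,0.05,0.011,-0.01,-0.004,0,0,-0.08,0.05,0.012,-0.009,-0.003,0,0,-0.08,0.05,0.013,-0.008,-0.003,0,0,-0.08,0.05,0.013,-0.007,-0.003,0,0,-0.07,0.05,0.012,-0.006,-0.002,0,0,-0.06,0.05,0.008,-0.003,0,0,0,-0.04,0.05,0,0,0,0,0,0]

```text
clock: 17.05
position: [0.5498, 0.0358, 0.1363]
ee_rot: [-0.013, 0.854, 0.519, -0.007]
contact_force: [0.0, 0.4, -0.4]
width: 0.0501
```

```bash
python3 - <<'E'
from plan import *
show(); d=snap("wrist","18");show()
E
```

```text
t 17.05 p [0.5498 0.0358 0.1363] yawy -27.4 z [-0.026  0.015 -1.   ] F [ 0.   0.4 -0.4] w 0.0501 q [-0.07  0.32  1.69  0.01  1.16  0.4 ]
t 17.1 p [0.5495 0.0351 0.1361] yawy -27.49 z [-0.026  0.015 -1.   ] F [-0.1 -0.6  0.7] w 0.0505 q [-0.07  0.32  1.69  0.01  1.16  0.4 ]
```

View pics/wrist_18.png

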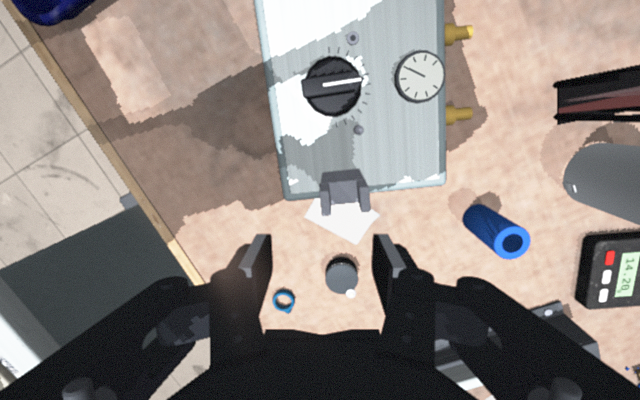

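```bash
python3 - <<'E'
from plan import *
d=load("pics/wrist_18.npz"); P=cloud(d); crop(d,280,10,440,150,5,"pics/w18c.png")
for (u,v) in ((352,38),(359,128)):
    q=P[v-8:v+9,u-8:u+9].reshape(-1,3); q=q[(q[:,2]>.02)]
    print(np.percentile(q[:,2],[5,50,95,99]), q[q[:,2]>.046].mean(0), (q[:,2]>.046).sum())
m=(abs(P[...,2]-.0760)<.004)&(P[...,0]>.55)&(P[...,0]<.64)&(P[...,1]>.07)&(P[...,1]<.15)
r=cv2.minAreaRect(P[m][:,:2].astype(np.float32)); print("grip",m.sum(),r,P[m].mean(0))
m=(P[...,2]>.048)&(P[...,2]<.08)&(P[...,0]>.55)&(P[...,0]<.64)&(P[...,1]>.085)&(P[...,1]<.135)
print(cv2.minEnclosingCircle(P[m&(abs(P[...,2]-.054)<.004)][:,:2].astype(np.float32)))
E
```

```text
[0.03904226 0.04073437 0.0427153  0.04332613] [nan nan nan] 0
[0.03885166 0.04037649 0.05411312 0.05482179] [0.59668804 0.07374609 0.05296622] 75
grip 1185 ((0.5928354263305664, 0.10867615044116974), (0.012193553149700165, 0.03970389440655708), 71.14620971679688) [0.59178467 0.10891288 0.07591707]
((0.5928542613983154, 0.10852474719285965), 0.020878354087471962)<stdin>:5: RuntimeWarning: Mean of empty slice.
  ret = um.true_divide(
```

View pics/w18c.png

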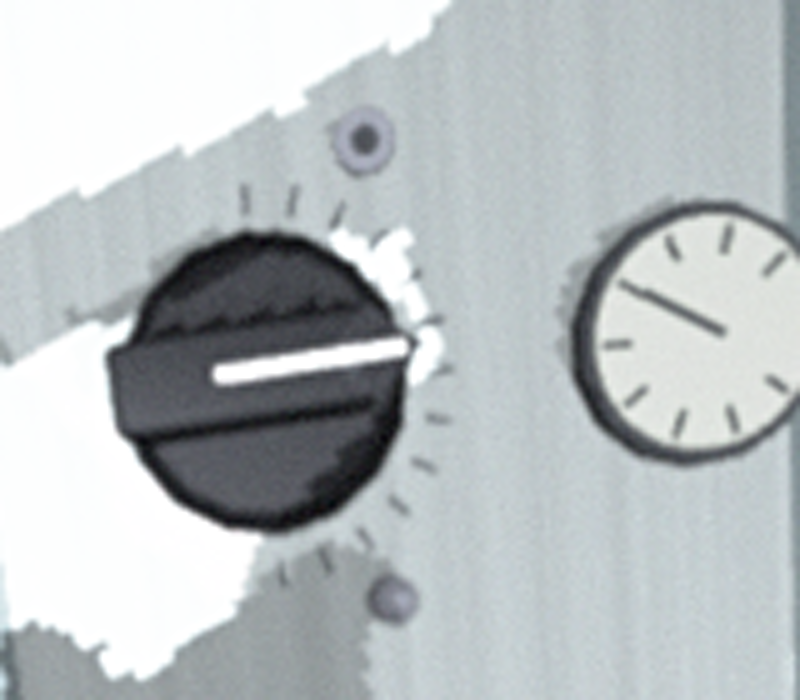

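```bash
python3 - <<'E'
from plan import *
d=load("pics/wrist_18.npz"); P=cloud(d)
q=P[115:145,345:375].reshape(-1,3)
for lo in (.046,.050,.0525):
    s=q[q[:,2]>lo]; print(lo,len(s),s.mean(0),cv2.minEnclosingCircle(s[:,:2].astype(np.float32)))
c=np.array([.5928,.1087]); 
print("pin from image centre at top px:", [ (o:=onplane(d,[[u,v]],.054)[0,:2]-c, np.linalg.norm(o), np.rad2deg(np.arctan2(o[1],o[0]))) for u,v in ((358.2,128.5),(359,129))])
plan([0.5928,0.1087,0.135],71.15,16,0.05,3)
E
```

```text
0.046 78 [0.59620874 0.07446813 0.0616566 ] ((0.5912803411483765, 0.08156628906726837), 0.013127864338457584)
0.05 76 [0.59621835 0.07441298 0.06201099] ((0.5912803411483765, 0.08156628906726837), 0.013127864338457584)
0.0525 54 [0.59615352 0.07462757 0.06615752] ((0.5913944244384766, 0.08194974064826965), 0.012870864942669868)
pin from image centre at top px: [(array([ 0.00403598, -0.03438164]), np.float64(0.03461771914704758), np.float64(-83.30482272457039)), (array([ 0.00439537, -0.03496536]), np.float64(0.03524054372379885), np.float64(-82.83514166274871))]
step mm 5.336238365022263 deg 6.165615468611627
[ 0.05, 0.005, 0, 0, -0.001, -0.002, -0.108,
0.05, 0.005, 0.001, 0, -0.001, -0.002, -0.108,
0.05, 0.005, 0.001, 0, -0.001, -0.002, -0.108,
0.05, 0.005, 0.002, 0, -0.001, -0.002, -0.108,
0.05, 0.005, 0.002, 0, -0.001, -0.002, -0.108,
0.05, 0.004, 0.003, 0, -0.001, -0.002, -0.108,
0.05, 0.004, 0.003, 0, -0.001, -0.002, -0.108,
0.05, 0.004, 0.004, 0, -0.001, -0.002, -0.108 ]
[ 0.05, 0.003, 0.004, 0, -0.001, -0.002, -0.108,
0.05, 0.003, 0.005, 0, -0.001, -0.002, -0.108,
0.05, 0.002, 0.005, 0, -0.001, -0.002, -0.108,
0.05, 0.002, 0.005, 0, -0.001, -0.002, -0.108,
0.05, 0.001, 0.005, 0, -0.001, -0.002, -0.108,
0.05, 0.001, 0.005, 0, -0.001, -0.002, -0.108,
0.05, 0, 0.005, 0, -0.001, -0.002, -0.108,
0.05, -0.001, 0.005, 0, -0.001, -0.002, -0.108 ]
```

apply_moves:
  moves: [0.05,0.005,0,-0.001,-0.001,-0.002,-0.108,0.05,0.005,0.001,-0.001,-0.001,-0.002,-0.108,0.05,0.005,0.001,-0.001,-0.001,-0.002,-0.108,0.05,0.005,0.002,-0.001,-0.001,-0.002,-0.108,0.05,0.005,0.002,0,-0.001,-0.002,-0.108,0.05,0.004,0.003,0,-0.001,-0.002,-0.108,0.05,0.004,0.003,0,-0.001,-0.002,-0.108,0.05,0.004,0.004,0,-0.001,-0.002,-0.108]

```text
clock: 17.77
position: [0.566, 0.0664, 0.1313]
ee_rot: [-0.012, 0.548, 0.836, -0.011]
contact_force: [-0.0, -0.7, -0.3]
width: 0.05
```

```bash
python3 - <<'E'
from plan import *
show()
plan([0.5928,0.1087,0.135],71.15,8,0.05,3)
E
```

```text
t 17.77 p [0.566  0.0664 0.1313] yawy 23.49 z [-0.033 -0.005 -0.999] F [-0.  -0.7 -0.3] w 0.05 q [-0.    0.36  1.64 -0.01  1.17 -0.41]
step mm 6.270313229055167 deg 5.96255070354336
[ 0.05, 0.004, 0.005, -0.001, -0.003, -0.003, -0.104,
0.05, 0.003, 0.005, -0.001, -0.003, -0.003, -0.104,
0.05, 0.002, 0.006, -0.001, -0.003, -0.003, -0.104,
0.05, 0.002, 0.006, -0.001, -0.003, -0.003, -0.104,
0.05, 0.001, 0.006, -0.001, -0.003, -0.003, -0.104,
0.05, 0, 0.006, -0.001, -0.003, -0.003, -0.104,
0.05, 0, 0.006, -0.001, -0.003, -0.003, -0.104,
0.05, -0.001, 0.006, 0, -0.003, -0.003, -0.104 ]
```

apply_moves:
  moves: [0.05,0.004,0.005,-0.001,-0.003,-0.003,-0.104,0.05,0.003,0.005,-0.001,-0.003,-0.003,-0.104,0.05,0.002,0.006,-0.001,-0.003,-0.003,-0.104,0.05,0.002,0.006,-0.001,-0.003,-0.003,-0.104,0.05,0.001,0.006,-0.001,-0.003,-0.003,-0.104,0.05,0,0.006,-0.001,-0.003,-0.003,-0.1,0.05,0,0.005,-0.001,-0.003,-0.003,-0.08,0.05,0,0,0,0,0,0]

```text
clock: 18.43
position: [0.5865, 0.0971, 0.129]
ee_rot: [-0.006, 0.217, 0.976, -0.006]
contact_force: [-0.3, -0.6, -0.9]
width: 0.0501
```

```bash
python3 - <<'E'
from plan import *
d=snap("wrist","19");show();P=cloud(d)
m=(abs(P[...,2]-.0760)<.005)&(P[...,0]>.55)&(P[...,0]<.64)&(P[...,1]>.07)&(P[...,1]<.15)
r=cv2.minAreaRect(P[m][:,:2].astype(np.float32)); print("grip",m.sum(),r,P[m].mean(0))
m=(P[...,2]>.049)&(P[...,2]<.058)&(np.hypot(P[...,0]-.597,P[...,1]-.073)<.012); print("pin",m.sum(),P[m].mean(0),cv2.minAreaRect(P[m][:,:2].astype(np.float32)))
plan([0.5928,0.1087,0.08],71.15,8,0.045,4)
E
```

```text
t 18.48 p [0.5861 0.0966 0.1287] yawy 64.79 z [-0.016 -0.009 -1.   ] F [0.7 0.2 0.5] w 0.0502 q [ 0.05  0.39  1.61 -0.01  1.17 -1.08]
grip 929 ((0.592613697052002, 0.10884460061788559), (0.011924384161829948, 0.03999639302492142), 70.93962097167969) [0.59066988 0.10947015 0.07568647]
pin 66 [0.59558086 0.07370793 0.05276881] ((0.5957655906677246, 0.07351444661617279), (0.0063107190653681755, 0.0052499896846711636), 63.2940673828125)
step mm 6.329375694356841 deg 0.8054991431297366
[ 0.045, -0.0002, 0.0018, 0.0061, -0.0018, -0.0014, -0.0139,
0.045, -0.0002, 0.0018, 0.0061, -0.0018, -0.0014, -0.0139,
0.045, -0.0002, 0.0018, 0.0061, -0.0018, -0.0014, -0.0139,
0.045, -0.0002, 0.0018, 0.0061, -0.0018, -0.0014, -0.0139,
0.045, -0.0002, 0.0018, 0.0061, -0.0018, -0.0014, -0.0139,
0.045, -0.0003, 0.0017, 0.0061, -0.0018, -0.0014, -0.0139,
0.045, -0.0003, 0.0017, 0.0061, -0.0018, -0.0014, -0.0139,
0.045, -0.0003, 0.0017, 0.0061, -0.0018, -0.0014, -0.0139 ]
```

View pics/wrist_19.png

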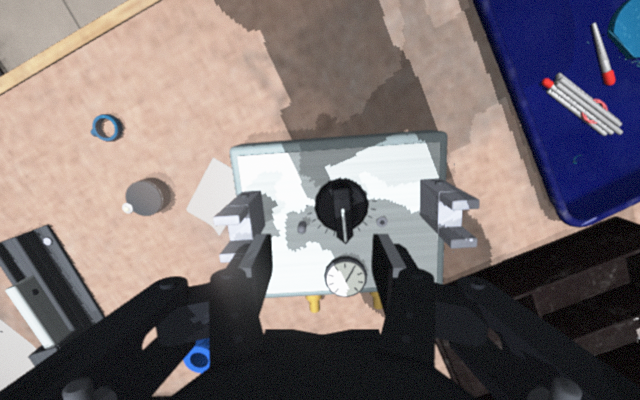

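apply_moves:
  moves: [0.045,0,0.0019,0.0055,-0.0018,-0.0014,-0.0139,0.045,0,0.0019,0.0055,-0.0018,-0.0014,-0.0139,0.045,0,0.0019,0.0055,-0.0018,-0.0014,-0.0139,0.045,0,0.0019,0.0055,-0.0018,-0.0014,-0.0139,0.045,0,0.0018,0.0055,-0.0018,-0.0014,-0.0139,0.045,0,0.0018,0.004,-0.0018,-0.0014,-0.0139,0.045,0,0.001,0.002,0,0,-0.0139,0.045,0,0,0,0,0,0]

```text
clock: 19.15
position: [0.5887, 0.1061, 0.0887]
ee_rot: [-0.004, 0.17, 0.985, -0.002]
contact_force: [-0.3, -0.5, 0.6]
width: 0.0449
```

```bash
python3 - <<'E'
from plan import *
d=snap("wrist","20");show()
plan([0.5928,0.1087,0.058],71.05,6,0.04,4)
print(proj(d,[[.5927,.1088,.076]]+[manip.get_state()["position"]]))
E
```

```text
t 19.2 p [0.5888 0.1061 0.0888] yawy 70.34 z [-0.008 -0.003 -1.   ] F [-0.9  0.5 -0.1] w 0.045 q [ 0.06  0.42  1.66 -0.    1.07 -1.16]
step mm 5.20104075014143 deg 0.14404514115859124
[ 0.04, -0.0005, 0.0007, 0.0051, -0.0009, -0.0011, -0.0021,
0.04, -0.0005, 0.0007, 0.0051, -0.0009, -0.0011, -0.0021,
0.04, -0.0005, 0.0007, 0.0051, -0.0009, -0.0011, -0.0021,
0.04, -0.0005, 0.0006, 0.0051, -0.0009, -0.0011, -0.0021,
0.04, -0.0005, 0.0006, 0.0051, -0.0009, -0.0011, -0.0021,
0.04, -0.0005, 0.0006, 0.0051, -0.0009, -0.0011, -0.0021 ]
[[329.30871082 243.17253229]
 [322.24161012 248.30317263]]
```

View pics/wrist_20.png

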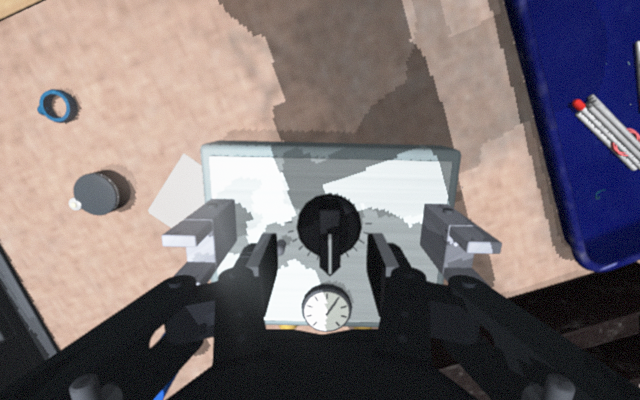

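apply_moves:
  moves: [0.04,-0.0006,0.001,0.004,-0.001,-0.001,-0.002,0.04,-0.0006,0.001,0.005,-0.001,-0.001,-0.002,0.04,-0.0006,0.0009,0.005,-0.001,-0.001,-0.002,0.04,-0.0006,0.0009,0.005,-0.001,-0.001,-0.002,0.04,-0.0006,0.0008,0.005,0,0,-0.002,0.04,0,0,0.004,0,0,0,0.04,0,0,0,0,0,0,0.04,0,0,0,0,0,0]

```text
clock: 19.87
position: [0.5942, 0.1098, 0.0584]
ee_rot: [-0.0, 0.165, 0.986, -0.0]
contact_force: [-0.8, 0.4, 0.5]
width: 0.0399
```

```bash
python3 - <<'E'
from plan import *
show()
plan([0.5928,0.1087,0.058],71.05,1,0.04,4)
E
```

```text
t 19.87 p [0.5942 0.1098 0.0584] yawy 70.97 z [-0.001 -0.    -1.   ] F [-0.8  0.4  0.5] w 0.0399 q [ 0.07  0.46  1.68 -0.    1.   -1.17]
step mm 1.8224696072232662 deg 0.09272830300254502
[ 0.04, 0.001, -0.0015, 0.0004, -0.0006, -0.0007, -0.0013 ]
```

Adjust by about 1 mm and close on the knob.

apply_moves:
  moves: [0.04,0.0006,-0.0008,0,0,0,0,0.03,0,0,0,0,0,0,0.02,0,0,0,0,0,0,0.012,0,0,0,0,0,0,0.008,0,0,0,0,0,0,0.008,0,0,0,0,0,0,0.008,0,0,0,0,0,0,0.008,0,0,0,0,0,0]
  newtons: 40

```text
clock: 20.53
position: [0.5934, 0.109, 0.0588]
ee_rot: [-0.0, 0.165, 0.986, -0.0]
contact_force: [0.7, 0.5, 0.1]
width: 0.0112
```

```bash
python3 - <<'E'
from plan import *
d=snap("wrist","21"); show(); print(manip.get_state()["moment"])
E
```

```text
t 20.58 p [0.5934 0.109  0.0588] yawy 70.96 z [-0. -0. -1.] F [ 0.2 -0.2 -0.4] w 0.0112 q [ 0.07  0.46  1.69 -0.    1.   -1.17]
[ 0.03023868 -0.02354115  0.01671853]
```

View pics/wrist_21.png

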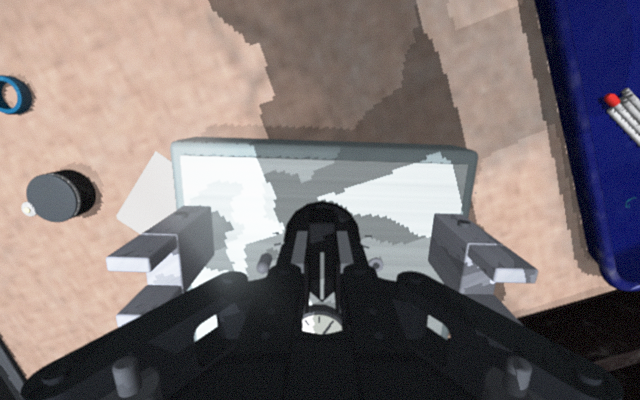

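apply_moves:
  moves: [0.008,0,0,0,0,0,0.04,0.008,0,0,0,0,0,0.07,0.008,0,0,0,0,0,0.07,0.008,0,0,0,0,0,0.07,0.008,0,0,0,0,0,0.07,0.008,0,0,0,0,0,0.07,0.008,0,0,0,0,0,0.06,0.008,0,0,0,0,0,0.03]

```text
clock: 21.25
position: [0.5934, 0.109, 0.0588]
ee_rot: [0.0, 0.405, 0.914, -0.0]
contact_force: [-0.1, -0.3, -0.8]
width: 0.0107
```

```bash
python3 - <<'E'
from plan import *
d=snap("wrist","22"); show(); print(manip.get_state()["moment"])
plan([0.5932,0.109,0.0588],6.0,8,0.008,4)
E
```

```text
t 21.3 p [0.5934 0.109  0.0588] yawy 42.18 z [-0.    -0.001 -1.   ] F [-0.6 -0.  -1. ] w 0.0108 q [ 0.07  0.46  1.69 -0.    1.   -0.67]
[-0.00748669 -0.02452505 -0.06398818]
step mm 0.022485533784769515 deg 4.522073099019258
[ 0.008, 0, 0, 0, -0.0001, 0.0001, 0.0789,
0.008, 0, 0, 0, -0.0001, 0.0001, 0.0789,
0.008, 0, 0, 0, -0.0001, 0.0001, 0.0789,
0.008, 0, 0, 0, -0.0001, 0.0001, 0.0789,
0.008, 0, 0, 0, -0.0001, 0.0001, 0.0789,
0.008, 0, 0, 0, -0.0001, 0.0001, 0.0789,
0.008, 0, 0, 0, -0.0001, 0.0001, 0.0789,
0.008, 0, 0, 0, -0.0001, 0.0001, 0.0789 ]
```

View pics/wrist_22.png

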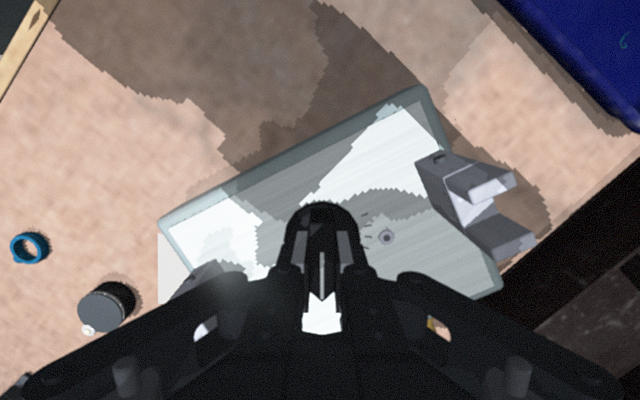

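apply_moves:
  moves: [0.008,0,0,0,0,0,0.05,0.008,0,0,0,0,0,0.085,0.008,0,0,0,0,0,0.095,0.008,0,0,0,0,0,0.095,0.008,0,0,0,0,0,0.095,0.008,0,0,0,0,0,0.09,0.008,0,0,0,0,0,0.07,0.008,0,0,0,0,0,0.04]

```text
clock: 21.97
position: [0.5933, 0.1089, 0.0588]
ee_rot: [0.0, 0.673, 0.739, -0.001]
contact_force: [0.3, -0.4, -1.2]
width: 0.0111
```

```bash
python3 - <<'E'
from plan import *
d=snap("wrist","23"); show(); print(manip.get_state()["moment"])
plan([0.5932,0.109,0.0588],6.0,2,0.008,4)
P=cloud(d)
m=(P[...,2]>.049)&(P[...,2]<.058)&(np.hypot(P[...,0]-.597,P[...,1]-.073)<.010); print("pin",m.sum(),P[m].mean(0),cv2.minAreaRect(P[m][:,:2].astype(np.float32)))
crop(d,240,180,400,360,4,"pics/w23c.png")
E
```

```text
t 22.02 p [0.5933 0.1089 0.0588] yawy 5.33 z [-0.001 -0.001 -1.   ] F [-0.2 -0.1 -1. ] w 0.0113 q [ 0.07  0.46  1.69 -0.    1.   -0.03]
[-0.00699375 -0.02952841 -0.03350386]
step mm 0.06329476389915682 deg 0.33749337870776885
[ 0.008, 0.0001, 0, 0, -0.0003, 0.0006, -0.0059,
0.008, 0.0001, 0, 0, -0.0003, 0.0006, -0.0059 ]
pin 70 [0.59673322 0.07339711 0.05318432] ((0.5968600511550903, 0.07265807688236237), (0.006859155837446451, 0.005056549794971943), 12.231009483337402)
```

View pics/w23c.png

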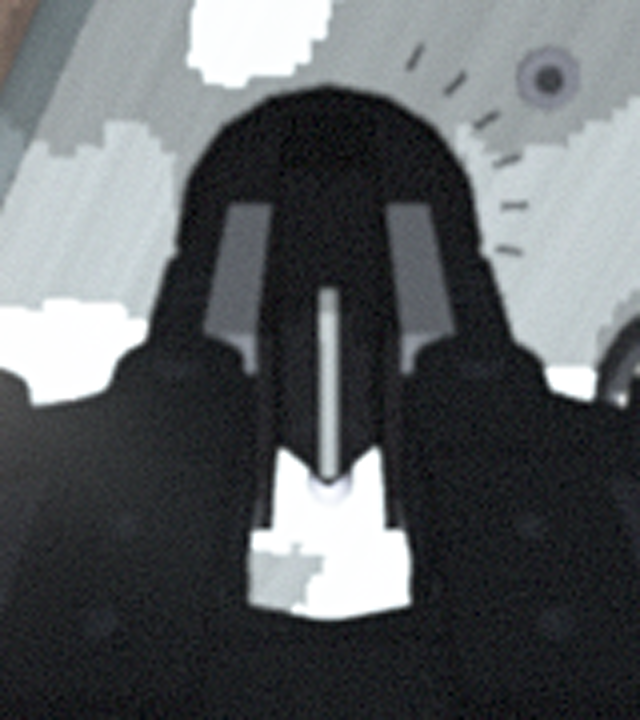

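apply_moves:
  moves: [0.008,0,0,0,0,0,-0.006,0.008,0,0,0,0,0,-0.003,0.008,0,0,0,0,0,0,0.008,0,0,-0.002,0,0,0,0.008,0,0,-0.002,0,0,0,0.008,0,0,-0.002,0,0,0,0.008,0,0,-0.002,0,0,0,0.008,0,0,-0.002,0,0,0]

```text
clock: 22.68
position: [0.5933, 0.1089, 0.0673]
ee_rot: [-0.0, 0.668, 0.744, -0.001]
contact_force: [0.9, 0.4, -4.8]
width: 0.0109
```

```bash
python3 - <<'E'
from plan import *
show()
E
```

```text
t 22.68 p [0.5933 0.1089 0.0673] yawy 6.22 z [-0.002 -0.001 -1.   ] F [ 0.9  0.4 -4.8] w 0.0109 q [ 0.07  0.45  1.67 -0.    1.02 -0.04]
```

apply_moves:
  moves: [0.008,0,0,-0.002,0,0,0,0.008,0,0,-0.002,0,0,0,0.008,0,0,-0.0015,0,0,0,0.008,0,0,-0.0015,0,0,0,0.008,0,0,-0.0015,0,0,0,0.008,0,0,-0.0015,0,0,0,0.008,0,0,-0.0015,0,0,0,0.008,0,0,-0.0015,0,0,0]

```text
clock: 23.35
position: [0.5932, 0.1089, 0.0731]
ee_rot: [-0.002, 0.668, 0.744, -0.002]
contact_force: [4.2, -0.4, -19.7]
width: 0.0113
```

```bash
python3 - <<'E'
from plan import *
show()
E
```

```text
t 23.35 p [0.5932 0.1089 0.0731] yawy 6.21 z [-0.005 -0.001 -1.   ] F [  4.2  -0.4 -19.7] w 0.0113 q [ 0.07  0.44  1.67 -0.    1.04 -0.04]
```

apply_moves:
  moves: [0.008,0,0,0,0,0,0,0.008,0,0,0,0,0,0,0.008,0,0,0,0,0,0,0.014,0,0,0,0,0,0,0.02,0,0,0,0,0,0,0.03,0,0,0,0,0,0,0.03,0,0,0,0,0,0,0.03,0,0,0,0,0,0]

```text
clock: 24.02
position: [0.5936, 0.109, 0.0797]
ee_rot: [-0.0, 0.668, 0.745, -0.001]
contact_force: [0.1, -0.5, 0.0]
width: 0.0297
```

```bash
python3 - <<'E'
from plan import *
d=snap("wrist","24"); show(); crop(d,240,180,400,360,4,"pics/w24c.png")
E
```

```text
t 24.07 p [0.5937 0.1091 0.0797] yawy 6.25 z [-0.002 -0.001 -1.   ] F [-0.3 -0.2  0.1] w 0.0301 q [ 0.07  0.44  1.66 -0.    1.05 -0.04]
```

View pics/w24c.png

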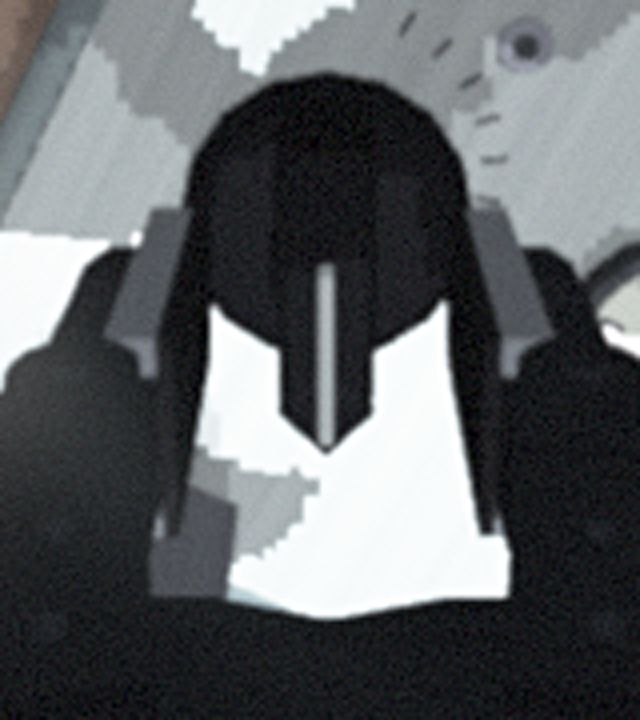

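apply_moves:
  moves: [0.035,0,0,-0.006,0,0,0,0.04,0,0,-0.01,0,0,0,0.045,0,0,-0.01,0,0,0,0.05,0,0,-0.015,0,0,0,0.05,0,0,-0.015,0,0,0,0.05,-0.02,0,-0.01,0,0,0,0.05,-0.025,0,0,0,0,0,0.05,-0.02,0,0,0,0,0]

```text
clock: 24.73
position: [0.6018, 0.0472, 0.1568]
ee_rot: [0.001, 0.665, 0.747, 0.002]
contact_force: [-0.3, -0.7, -0.8]
width: 0.05
```

```bash
python3 - <<'E'
from plan import *
d=snap("wrist","25"); show(); P=cloud(d)
for z0 in (.09,.068,):
  m=(abs(P[...,2]-z0)<.004)&(P[...,0]>.56)&(P[...,0]<.63)&(P[...,1]>.07)&(P[...,1]<.14)
  r=cv2.minAreaRect(P[m][:,:2].astype(np.float32)); print(z0,m.sum(),r,P[m][:,2].mean(),cv2.minEnclosingCircle(P[m][:,:2].astype(np.float32)))
m=(P[...,2]>.049)&(P[...,2]<.058)&(np.hypot(P[...,0]-.597,P[...,1]-.073)<.010); print("pin",m.sum(),P[m].mean(0),cv2.minAreaRect(P[m][:,:2].astype(np.float32)))
crop(d,220,30,440,210,3,"pics/w25c.png")
E
```

```text
t 24.78 p [0.6029 0.0433 0.1573] yawy 6.5 z [ 0.006 -0.002 -1.   ] F [ 1.7 -2.9  1.6] w 0.0502 q [-0.04  0.36  1.56 -0.    1.21 -0.15]
0.09 988 ((0.5932899117469788, 0.10882909595966339), (0.01148068718612194, 0.03916356712579727), 6.064220905303955) 0.08990766540014657 ((0.5929315686225891, 0.10897885262966156), 0.01986916922032833)
0.068 1404 ((0.5929134488105774, 0.10829848051071167), (0.04066958650946617, 0.03801097720861435), 6.666901588439941) 0.06732908728409048 ((0.5929587483406067, 0.10870939493179321), 0.02053914964199066)
pin 60 [0.59648425 0.07387316 0.05290414] ((0.5964124798774719, 0.07359694689512253), (0.006526080425828695, 0.006441660225391388), 63.820865631103516)
```

View pics/w25c.png

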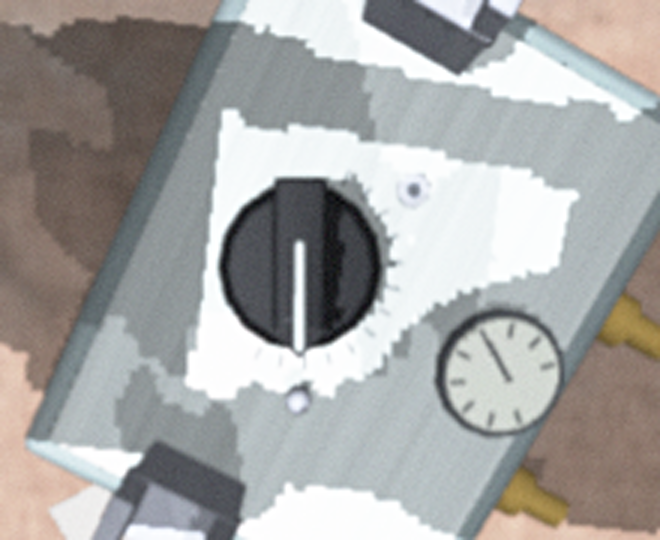

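apply_moves:
  moves: [0.05,0,0,-0.01,0,0,0,0.05,0,0,-0.01,0,0,0,0.05,0,0,0,0,0,0,0.05,0,0,0,0,0,0,0.05,0,0,0,0,0,0,0.05,0,0,0,0,0,0,0.05,0,0,0,0,0,0,0.05,0,0,0,0,0,0]

```text
clock: 25.45
position: [0.603, 0.0459, 0.1832]
ee_rot: [0.004, 0.666, 0.746, 0.003]
contact_force: [-0.1, 0.2, -0.3]
width: 0.0498
```

```bash
python3 - <<'E'
from plan import *
d=snap("top","26"); show(); crop(d,183,80,483,280,2.6,"pics/t26c.png")
E
```

```text
t 25.5 p [0.6029 0.0459 0.1832] yawy 6.52 z [ 0.009 -0.    -1.   ] F [-0.2  0.5 -0.1] w 0.0498 q [-0.04  0.34  1.53  0.    1.26 -0.15]
```

View pics/t26c.png

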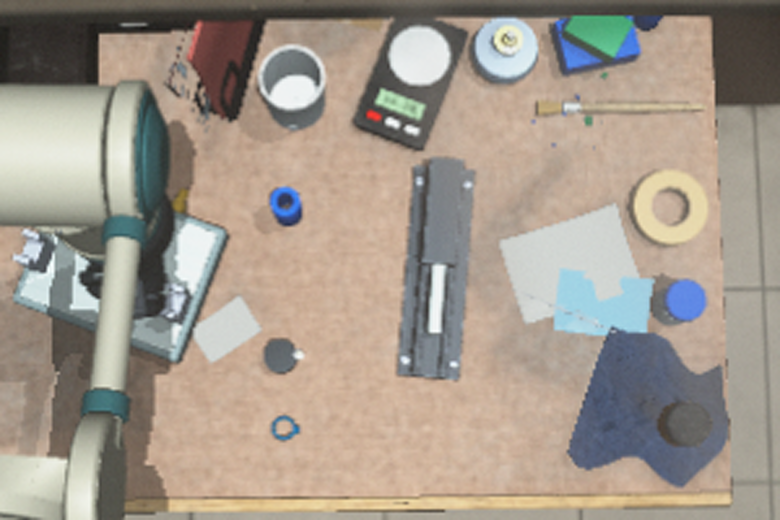

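All is in place: the bar is in the rack under the cover at crop pixel (437, 300), and the bystanders are where they stood.

```bash
python3 -c "
from rig import workorder; print(workorder.sign_off())"
```

```text
the job is handed in; nothing more can be done
None
```

The job is done in the order asked and handed in at about 25.5 s of the 64 s allowed.

- **Guard bar:** I lifted it level out of both brackets and laid it in the open front half of the rack. Contact force at touchdown was about 1–2 N. After letting go I pushed it by its near end with closed fingers until it stopped against the rack's stop. The last look showed about 65 mm of bar before the cover, which is the fully home position.
- **Knob:** I turned it about 65° clockwise to the pin on the right; depth showed that one standing 14 mm high and the left one flat. I then pulled it up until the upward pull reached about 20 N at the stop, and let go.
- **Knob check after release:** the grip's top was 90 mm above the bench, so it is 14 mm up and fully out. The pointer was at about -84° in the world frame and the pin at about -84.5°, with roughly 1° of measuring uncertainty.
- **The rest:** the last top view showed the bystanders it covers where they stood and the gripper clear of everything. Wrist force readings stayed well below the limits.

No check failed. The cameras and the arm disagreed by up to about 2 mm when placing the bar, so I corrected that from close-up views.

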